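Open the spring leaf of a drill jig and feed a steel blank home with the push stick

TASK

Load the drill jig: press the steel release button on its sloped front so that the leaf springs fully open, then take the wooden push stick and with it gently feed the steel blank along the guide channel, under the bridge, until it is fully home against the stop in the jig. Keep the gripper off the blank, press the button gently too, stand the stick back on the bench on its flat underside clear of the jig, and leave the other things on the bench where they are.

Things in the scene. Friction and masses are not known exactly. Their poses are not given: they have to be found in the camera images.
- jig: Fixed aluminium leaf jig (drill jig with hinged lid). Origin on the bench under the middle of its block; z up; at zero yaw its front (-x) faces the robot. Block x -65 to 95, y -80 to 80 mm, walls to z = 80 mm, leaf on top to 94 mm (bushings to 101 mm). A guide channel leads along y at x = 20 mm from its -y side into the block. Sloped console 80 mm wide in front (x -115 to -50 mm).
- channel_end (a point): Open outer end of the guide channel, on the middle of its floor (x = 20, y = -260, z = 40 mm of the jig; axes as the jig's). The channel runs straight along the jig's +y from here, 34 mm wide inside, open on top; its walls are 12 mm thick with tops 12 mm over the floor. A foot carries this end; beyond it lies bare bench.
- bridge (a point): Middle of the outer top edge of the bridge over the channel (y = -105, z = 66 mm of the jig). Its underside is 20 mm over the channel floor; it covers the channel up to y = -80 mm, where the block's wall (top z = 80 mm, same opening) follows up to y = -68 mm. Only the blank and the stick's blade pass under it.
- nest_stop (a point): Middle of the foot of the stop face that ends the channel inside the block (y = 60, z = 40 mm of the jig); the nest is the channel's inner part, open on top when the leaf is open. While the leaf is shut, a gate plate under it bars the nest at y = -36 mm.
- release_top (a point): Centre of the face of the round steel release button, 32 mm wide, 12 mm proud of the console; at x = -97, y = 0, z = 55 mm of the jig. Its outward axis leans 40 degrees from vertical towards the jig's front: (-0.643, 0, 0.766) in the jig's frame; it is pressed the opposite way. The lift rods bar the way straight down: come in under and in front of them, along the button's axis.
- lift_rods (a point): Middle between the leaf's two steel lift rods (each 8 mm thick, 110 mm long along the jig's y, 20 mm apart centre to centre), which with the leaf shut stand 63 mm above the button's face (x = -105 and -85, z = 118 mm of the jig). They swing up and away, by the hinge's arc, when the leaf opens.
- release (a joint): Travel of the release button in m: 0 out, 0.010 fully in. Spring: about 1.5 N to start, 5 to 6 N at 4 to 5 mm where the catch lets go, 10.5 N fully in, where it meets a hard stop. It comes out again by itself.
- leaf (a joint): Angle of the hinged leaf (lid) in rad: 0 shut and latched, 1.35 at its open stop. Hinge along y at x = 87, z = 90 mm of the jig. Once the catch lets go it springs open within about 1 s and stays open; open, it stands up to 290 mm above the bench.
- blank_mid (a point): Centre of the loose steel blank, 30 mm wide (x) by 80 mm long (y) by 12 mm high, about 0.22 kg, lying in the outer, open part of the guide channel with its length along the channel; its frame is nearly parallel to the jig's. Fully home its centre is at y = 20 mm of the jig, its rear end at y = -20 mm.
- stick_grip (a point): Centre (half-way up, 32 mm over its underside) of the upright handle of the loose push stick, light wood, L-shaped, 0.13 kg, standing on the bench. Handle 40 mm long (x) by 24 mm thick (y) by 65 mm high; at its foot a flat blade 20 mm wide and 10 mm high runs forward along the stick's +x, its flat end 140 mm from the handle's centre. Blade and handle share one flat underside.
- tin: Loose closed steel tin, 72 mm in diameter, 70 mm high, behind the channel. Origin under its middle. Bystander.
- square: Loose steel engineer's square lying flat, about 120 by 80 mm, 16 mm high, in front of the channel. Origin under its middle. Bystander.
- hammer: Loose hammer lying along its x, handle to -x. Bystander.
- file: Loose file with wooden handle, 260 mm long along its x, lying. Bystander.
- brush: Loose chip brush lying along its x. Bystander.
- cup: Loose yellow plastic cup, 72 mm wide, 85 mm high. Bystander.
- barstock: Loose dark steel bar, 50 by 150 by 20 mm. Bystander.
Things that resemble listed ones, but are neither listed nor needed, are in the scene too. Of the things shaped like the part that bears blank_mid, the bare steel one is meant. What is shaped like the part that bears stick_grip but purple is not meant.

How it is judged:
On the way, in this order (a step that is already met when the one before it is completed fails the run):
1. the leaf has sprung open to its stop (past 1.28 rad) (value of joint leaf above 1.28 rad), for 0.2 s.
2. the push stick pushes the blank through the bridge (blank centre past y = -60 mm of the jig, stick pressing on it) (y of blank_mid in the frame of jig above -0.06 m and contact force between stick and blank above 0.2 N).
3. the blank is home: its centre within 3 mm of y = 20 mm of the jig (y of blank_mid in the frame of jig above 0.017 m), for 0.1 s.
At the end, for the whole second after the job is handed in: The leaf stands open at its stop (over 1.28 rad), the blank lies on the nest floor between the walls within 3 mm of the end stop, and the push stick stands on the bench on its underside (upright within 0.1 rad, handle centre under 38 mm), not touching the jig; both are at rest (value of joint leaf above 1.28 rad and y of blank_mid in the frame of jig between 0.017 and 0.025 m and x of blank_mid in the frame of jig between 0.01 and 0.03 m and z of blank_mid in the frame of jig below 0.05 m and linear speed of each of blank, stick below 0.02 m/s and height (world z) of stick_grip below 0.038 m and angle between stick_grip's own z axis and vertical below 0.1 rad and contact force between stick and jig below 0.1 N).
It fails at once if the gripper or arm touches the blank (contact force between any of the fingers, the arm and blank above 0.5 N).
It fails at once if the release button is pressed with more than 30 N (contact force between anything else and release above 30 N).
It fails at once if the blank is rammed: over 35 N between stick and blank (contact force between stick and blank above 35 N).
It fails at once if a bystander is moved more than 30 mm (distance of any of tin, square, hammer, file, brush, cup, barstock from where it was at the start of the episode above 0.03 m).
It also fails if it takes over 69 s, if anything falls off the work surface, if the arm or the gripper's body presses on something with over 40 N, if the wrist force passes 120 N, or if a joint passes its speed limit or range.

ROBOT

A 6-joint arm with a two-finger parallel gripper is mounted at the origin on the work surface. World frame = base frame: x ahead of the robot, y to its left, z up, the work surface at z = 0. Lengths are in m, angles in rad, forces in N, time in s.
With the tool pointing down it reaches from about 0.225 to 0.725 m from the base axis. Payload 3.1 kg.
Tool frame: the origin (TCP) lies at the very end of the fingers, on their centre line; the grasp point (between the pads) lies 19 mm behind it; z points along the fingers, y is the line along which they close (so a half turn about z gives the same grasp; the last joint's range is limited). The gripper opens to 85 mm and grips with 20 to 120 N. Pads are 22 mm wide; open, the fingers measure 114 mm over their backs; the gripper's body (76 mm by 85 mm) begins 54 mm behind the grasp point. The pads swing forward as they close: fully open they stand 13 mm farther back than shut.
Start: joints at [-1.395, 0.048, 0.099, 1.622, 0, 1.443], TCP at [0.157, -0.501, 0.21] pointing down, gripper open.
Joint ranges: [-2.91, 2.91], [-0.99, 1.94], [-1.21, 1.42], [-2.12, 2.29], [-1.49, 1.47], [-3.14, 3.14]. Speed limits (rad/s): [2.79, 2.79, 3.14, 3.14, 3.14, 3.14].

INTERFACE

Orientations are given as a unit quaternion [w, x, y, z].
In Python, from cell import readout, grab_frame, camera_model, ctrl gives the robot as it stands.
- The arm moves only by the tool servo_tool, never from a script. Its argument "motion" is a list of rows, each an object of numbers: "claw": the opening, from 0 (shut) to 1 (fully open); "dx", "dy", "dz": the shift along the tool's x, y, z in units of 0.5 m (1.0 is 0.5 m); "rx", "ry", "rz": the turn, a rotation vector about the tool's x, y, z in units of 180 degrees (1.0 is 180 degrees). A call has 1 to 5 rows; each row is the pose to reach, as a shift and turn from the pose commanded when the call began, along the tool's axes at that moment, turning the shorter way round; what a row does not reach only later rows make up. A row lasts 1/12 s, in which the tool goes at most 41.7 mm and 7.16 degrees, less where a joint would pass 70% of its speed; a pose out of reach is approached as far as the arm can. A call with a number of a shift or a turn outside -1 to 1 is refused whole. A call with a gripper value outside its range is refused whole. The fingers move at their own pace and stop on an object; "force" is the grip in N (left out, the last holds). Time passes only in rows, so rows that repeat a pose let the fingers close. It gives the time, the measured TCP pose, the force, the opening and the grip force at its end, in the units of the state.
- readout.get_obs(): the state, without advancing time (a new reading comes with each control period).
- grab_frame(name): name is "scene" or "top"; returns the picture (384x512x3 uint8, red, green, blue); there is no depth.
- camera_model(name): a dict with "K" (3x3 intrinsics, pixels), "D" ([k1, k2, p1, p2, k3] as OpenCV has them; the pictures are not rectified), "extrinsics" (4x4, takes a point from world to camera coordinates). Camera axes: x right, y up, looking along -z (the intrinsics and any distortion apply to the point x, -y, -z); pixel columns grow to the right and rows downward; lengths in m; the calibration is good to about 2 mm. A picture is of the moment at which its call begins. camera_model takes no time and is no camera call.
- ctrl.job_done(): hands the job in; it is judged then, once.
The state is a dict: "t": time; "joint_pos": joint angles; "dq": joint speeds; "tau": joint torques, N m; "eef_pos": TCP position; "tcp_rot": TCP orientation; "ft_force": force on the tool from outside, world axes, zero at the start; "torque": the same for the moment, N m; "grip_width": finger opening in m; "gripper_force": force on a finger pad.
Only numpy, scipy, OpenCV 4.12 (cv2) and the standard library are available. Lean on these libraries where they do the work, as an engineer would, in place of code of your own. Each camera call takes 0.05 s, during which the arm holds its last target. There are 200 camera calls.

## Working session

There is one attempt and no reset: what is moved stays moved. The work goes in short steps, Python scripts to look and compute and a tool call to move; the robot and the scene stay as the last step left them, time stands still between calls to the robot, and variables do not carry over. Pictures are saved under pics/ and viewed, at most 10 in all, crops included, and the job is handed in when it is done.

Besides the shell and the picture viewer there is one more tool, called after "Emit:" by a JSON object that holds its "name" and its "arguments". servo_tool: Moves the arm, as the interface text tells. Shifts and turns lie within -1 to 1; 1 stands for 0.5 m of shift or 180 degrees of turn. Its arguments: {"type":"object","properties":{"motion":{"type":"array"},"force":{"type":"number"}},"required":["motion"]}

```bash
ls; mkdir -p pics
python3 - <<'E'
from cell import readout, grab_frame, camera_model
import cv2, numpy as np
np.set_printoptions(precision=4,suppress=True)
for n in("scene","top"):
    f=grab_frame(n); cv2.imwrite(f"pics/{n}0.png",cv2.cvtColor(f,cv2.COLOR_RGB2BGR))
    m=camera_model(n); E=np.array(m["extrinsics"]); print(n,m["K"],m["D"],"\n",E,"\ncenter",-E[:3,:3].T@E[:3,3])
print(readout.get_obs())
a=[cv2.resize(cv2.imread(f"pics/{n}0.png"),(800,600),interpolation=cv2.INTER_CUBIC) for n in("scene","top")]
for n,i in zip(("s","t"),a): cv2.imwrite(f"pics/{n}0b.png",i)
E
```

```text
pics
scene [[402.5663   0.     261.4035]
 [  0.     402.5663 190.4111]
 [  0.       0.       1.    ]] [-0.0882  0.      0.      0.      0.    ] 
 [[ 0.055   0.9984 -0.0134 -0.0187]
 [-0.8328  0.0532  0.551   0.4197]
 [ 0.5509 -0.0191  0.8344 -1.6381]
 [ 0.      0.      0.      1.    ]] 
center [ 1.2529 -0.0349  1.1353]
top [[407.1289   0.     258.8913]
 [  0.     407.1289 193.5316]
 [  0.       0.       1.    ]] [-0.0306  0.      0.      0.      0.    ] 
 [[ 0.0177 -0.9993  0.0328 -0.0241]
 [ 0.9826  0.0235  0.1841 -0.5687]
 [-0.1847  0.029   0.9824 -1.1428]
 [ 0.      0.      0.      1.    ]] 
center [0.3482 0.0223 1.2281]
{'t': 0.1, 'joint_pos': array([-1.3948,  0.0487,  0.0977,  1.622 , -0.    ,  1.443 ]), 'dq': array([-0.0007, -0.0022,  0.005 ,  0.0002,  0.0008, -0.0005]), 'tau': array([  0.0027, -33.9851,  32.0936,   0.0158,  -0.0001,   0.    ]), 'eef_pos': array([ 0.1569, -0.5003,  0.2093]), 'tcp_rot': array([-0.0011,  0.9885,  0.1513, -0.    ]), 'ft_force': array([-0.4642, -0.2425, -0.4773]), 'torque': array([ 0.0365, -0.0234,  0.02  ]), 'gripper_force': 0.0, 'grip_width': 0.0855442011540379}
```

View pics/s0b.png

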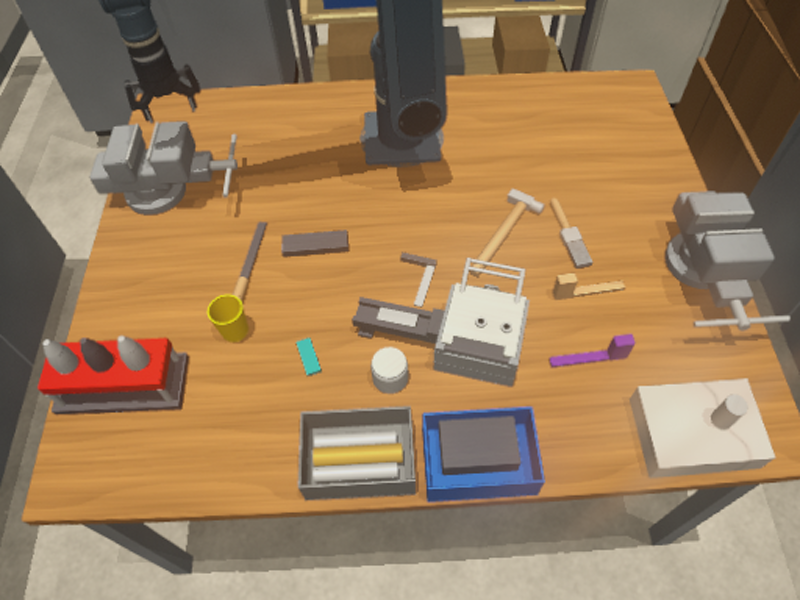

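View pics/t0b.png

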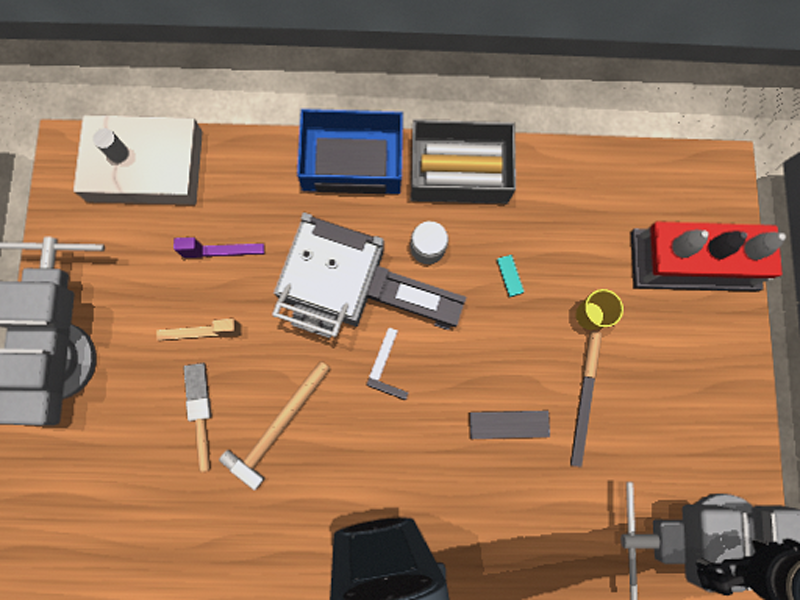

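The pictures show (800x600 pixels) the jig at top (330,270), with its channel running right to (462,310) and the blank at (417,297). The wooden stick is at top (232,326) with its blade going left. The purple stick at (188,247) and the teal piece at (510,275) are look-alikes and not meant. The bare steel piece in the channel and the wood-coloured stick fit. I'll confirm them in a crop.

```bash
cat > h.py <<'E'
import cv2, numpy as np
from cell import readout, grab_frame, camera_model
from scipy.spatial.transform import Rotation as R
np.set_printoptions(precision=4,suppress=True)
def ray(n,uv):
    m=camera_model(n);E=np.array(m["extrinsics"])
    p=cv2.undistortPoints(np.array([[uv]],float),np.array(m["K"]),np.array(m["D"]))[0,0]
    return -E[:3,:3].T@E[:3,3], E[:3,:3].T@np.array([p[0],-p[1],-1.])
def plane(n,uv,z):
    c,d=ray(n,uv); return c+d*(z-c[2])/d[2]
def proj(n,P):
    m=camera_model(n);E=np.array(m["extrinsics"]);q=E[:3,:3]@np.asarray(P,float)+E[:3,3]
    return cv2.projectPoints(np.array([[q[0],-q[1],-q[2]]]),np.zeros(3),np.zeros(3),np.array(m["K"]),np.array(m["D"]))[0][0,0]
def tri(a,b):
    (c1,d1),(c2,d2)=ray("top",a),ray("scene",b)
    s=np.linalg.lstsq(np.c_[d1,-d2],c2-c1,rcond=None)[0]
    p,q=c1+s[0]*d1,c2+s[1]*d2; return (p+q)/2,np.linalg.norm(p-q)
E
python3 - <<'E'
from h import *
t=cv2.imread("pics/top0.png");s=cv2.imread("pics/scene0.png")
c=cv2.resize(t[130:230,95:305],(800,381),interpolation=cv2.INTER_CUBIC)
d=cv2.resize(s[160:250,220:410],(464,219),interpolation=cv2.INTER_CUBIC)
o=np.zeros((600,800,3),np.uint8);o[:381]=c;o[381:,:464]=d
cv2.imwrite("pics/crop.png",o)
E
```

```text
(no output)
```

View pics/crop.png

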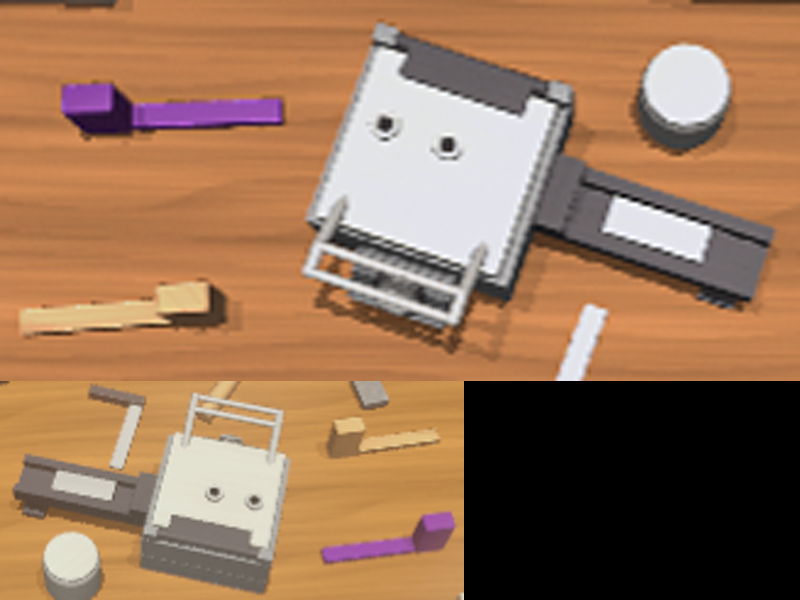

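The crop confirms both. The bare steel blank lies in the channel at crop (657,228). The wooden stick has its handle at (185,297) and its blade tip at (20,320). Next I'll measure them.

Run:
```python
from h import *
t=cv2.imread("pics/top0.png");k=210/800
S=8
big=cv2.resize(t[130:230,95:305],None,fx=S,fy=S,interpolation=cv2.INTER_LINEAR)
def toT(p): return (np.array(p)+.5)/S-.5+np.array([95,130])
hsv=cv2.cvtColor(big,cv2.COLOR_BGR2HSV)
def comp(mask,seed):
    n,l=cv2.connectedComponents(mask.astype(np.uint8)); v=l[int(seed[1]),int(seed[0])]
    assert v,seed
    return cv2.findContours((l==v).astype(np.uint8),cv2.RETR_EXTERNAL,cv2.CHAIN_APPROX_NONE)[0][0]
sc=S*k
white=(hsv[...,2]>165)&(hsv[...,1]<50)
def rep(name,c,z):
    b=cv2.boxPoints(cv2.minAreaRect(c)); P=np.array([plane("top",toT(p),z)[:2] for p in b])
    e=P[1]-P[0],P[2]-P[1]
    print(name,P.mean(0),[ (np.linalg.norm(x),np.degrees(np.arctan2(x[1],x[0]))) for x in e]);return P
rep("blank",comp(white,(657*sc,228*sc)),.052)
# leaf bushings, corners by click
def q(name,p,z): print(name,plane("top",np.array(p)*k+[95,130],z))
for n,p,z in [("bush1",(385,124),.101),("bush2",(447,146),.101),("wallcornerBack",(773,230),.052),("wallcornerFront",(752,300),.052),("bridgeBack",(582,160),.066),("blockBL",(380,30),.09),("blockBR",(572,88),.09),("leaf FL",(312,218),.094),("leafFR",(500,280),.094),("rodL",(316,250),.118),("rodR front",(458,322),.118),("rodfrontL",(305,272),.118),("rodR",(470,290),.118)]: q(n,p,z)
d=(hsv[...,0]<30)
# stick: click ends
for n,p,z in [("tip up",(20,310),.01),("tip lo",(22,333),.01),("h1",(157,288),.065),("h2",(208,283),.065),("h3",(210,309),.065),("h4",(160,317),.065),("tipm",(21,322),.01),("near blade",(155,312),.01)]: q(n,p,z)
```

```text
blank [ 0.5816 -0.0364] [(np.float64(0.030112841605742544), np.float64(-16.14194474418663)), (np.float64(0.08123551364857118), np.float64(-106.63168461664144))]
bush1 [0.6456 0.1696 0.101 ]
bush2 [0.6298 0.1227 0.101 ]
wallcornerBack [ 0.5816 -0.1275  0.052 ]
wallcornerFront [ 0.5263 -0.1113  0.052 ]
bridgeBack [0.6301 0.0218 0.066 ]
blockBL [0.7224 0.1783 0.09  ]
blockBR [0.6804 0.0307 0.09  ]
leaf FL [0.574  0.2212 0.094 ]
leafFR [0.5307 0.0803 0.094 ]
rodL [0.5457 0.2128 0.118 ]
rodR front [0.4955 0.1083 0.118 ]
rodfrontL [0.5294 0.2198 0.118 ]
rodR [0.519  0.1005 0.118 ]
tip up [0.5115 0.4609 0.01  ]
tip lo [0.4933 0.4577 0.01  ]
h1 [0.5232 0.3398 0.065 ]
h2 [0.5279 0.3017 0.065 ]
h3 [0.5082 0.2989 0.065 ]
h4 [0.5013 0.3359 0.065 ]
tipm [0.502  0.4593 0.01  ]
near blade [0.5124 0.355  0.01  ]
```

```bash
cat >> h.py <<'E'
YAW=np.radians(-16.5); EX=np.array([np.cos(YAW),np.sin(YAW),0]); EY=np.array([-np.sin(YAW),np.cos(YAW),0]); EZ=np.array([0,0,1.])
O=np.array([.6086,.1356,0])
def J(x,y,z): return O+EX*x+EY*y+EZ*z
def inJ(p): d=np.asarray(p)-O; return np.array([d@EX,d@EY,d[2]])
def rot(y,z): return R.from_matrix(np.c_[np.cross(y,z),y,z])
def down(yawx):  # tool down, tool x at yaw (deg)
    a=np.radians(yawx); return rot(np.array([np.sin(a),-np.cos(a),0]),-EZ)
PRESS=rot(EY,.643*EX-.766*EZ)
def cur():
    o=readout.get_obs(); q=o["tcp_rot"]; return o["eef_pos"],R.from_quat([q[1],q[2],q[3],q[0]]),o
def plan(p,r):
    c,Rc,o=cur(); d=Rc.inv().apply(p-c)/.5; w=(Rc.inv()*r).as_rotvec()/np.pi
    print("t",o["t"],"d",d.round(4),"w",w.round(4),"rows",max(np.linalg.norm(p-c)/.0417,np.linalg.norm(w)*180/7.16))
def press(s,off=-.006): # standoff s from the face
    return J(-.097,0,.055)+s*(-.643*EX+.766*EZ)+off*(.766*EX+.643*EZ)
E
python3 - <<'E'
from h import *
plan(press(.1),PRESS); print(press(.1),press(0))
for n,p in [("tin",(685,80))]: print(inJ(plane("top",np.array(p)*210/800+[95,130],.07)))
E
```

```text
t 0.1 d [ 0.967  -1.1282  0.1659] w [-0.2804 -0.0863 -0.7695] rows 20.70394444998112
[0.4495 0.1827 0.1277] [0.5112 0.1645 0.0511]
[ 0.1375 -0.1598  0.07  ]
```

Emit:
{"name": "servo_tool", "arguments": {"motion": [{"dx": 0.064,"dy": -0.075,"dz": 0.0,"rx": -0.013,"ry": -0.004,"rz": -0.037,"claw": 0},{"dx": 0.128,"dy": -0.15,"rx": -0.026,"ry": -0.008,"rz": -0.072,"claw": 0},{"dx": 0.19,"dy": -0.22,"rx": -0.039,"ry": -0.012,"rz": -0.108,"claw": 0},{"dx": 0.25,"dy": -0.295,"rx": -0.052,"ry": -0.016,"rz": -0.144,"claw": 0},{"dx": 0.31,"dy": -0.365,"rx": -0.065,"ry": -0.02,"rz": -0.18,"claw": 0}]}}

```text
$.motion[1]: bad value
```

```bash
python3 -c "
from h import *
plan(press(.1),PRESS);o=cur()[2];print(o['eef_pos'],o['joint_pos'])"
```

```text
t 0.1 d [ 0.967  -1.1282  0.1659] w [-0.2804 -0.0863 -0.7695] rows 20.70394444998112
[ 0.1569 -0.5003  0.2093] [-1.3948  0.0487  0.0977  1.622  -0.      1.443 ]
```

Emit:
{"name": "servo_tool", "arguments": {"motion": [{"dx": 0.31,"dy": -0.365,"dz": 0.0,"rx": -0.065,"ry": -0.02,"rz": -0.18,"claw": 0},{"dx": 0.31,"dy": -0.365,"dz": 0.0,"rx": -0.065,"ry": -0.02,"rz": -0.18,"claw": 0},{"dx": 0.31,"dy": -0.365,"dz": 0.0,"rx": -0.065,"ry": -0.02,"rz": -0.18,"claw": 0},{"dx": 0.31,"dy": -0.365,"dz": 0.0,"rx": -0.065,"ry": -0.02,"rz": -0.18,"claw": 0},{"dx": 0.31,"dy": -0.365,"dz": 0.0,"rx": -0.065,"ry": -0.02,"rz": -0.18,"claw": 0}]}}

```text
t: 0.52
eef_pos: [0.2383, -0.3071, 0.2094]
tcp_rot: [0.104, 0.901, 0.422, -0.015]
ft_force: [0.8, 0.2, 0.1]
grip_width: 0.0257
gripper_force: 0.0
```

```bash
python3 -c "
from h import *
plan(press(.1),PRESS);o=cur()[2];print(o['eef_pos'],o['joint_pos'])"
```

```text
t 0.5167 d [ 1.0317 -0.3164 -0.0115] w [-0.2143 -0.0662 -0.5883] rows 15.827889270422821
[ 0.2383 -0.3071  0.2094] [-1.0407 -0.5473 -0.4052  1.5074 -0.0494  1.2202]
```

Emit:
{"name": "servo_tool", "arguments": {"motion": [{"dx": 0.4,"dy": -0.12,"dz": 0.0,"rx": -0.068,"ry": -0.021,"rz": -0.185,"claw": 0},{"dx": 0.4,"dy": -0.12,"dz": 0.0,"rx": -0.068,"ry": -0.021,"rz": -0.185,"claw": 0},{"dx": 0.4,"dy": -0.12,"dz": 0.0,"rx": -0.068,"ry": -0.021,"rz": -0.185,"claw": 0},{"dx": 0.4,"dy": -0.12,"dz": 0.0,"rx": -0.068,"ry": -0.021,"rz": -0.185,"claw": 0},{"dx": 0.4,"dy": -0.12,"dz": 0.0,"rx": -0.068,"ry": -0.021,"rz": -0.185,"claw": 0}]}}

```text
t: 0.93
eef_pos: [0.3206, -0.1227, 0.1771]
tcp_rot: [0.203, 0.728, 0.654, -0.029]
ft_force: [1.9, -0.6, 0.6]
grip_width: 0.0002
gripper_force: 0.0
```

```bash
python3 -c "
from h import *
plan(press(.1),PRESS);o=cur()[2];print(o['eef_pos'],o['joint_pos'])"
```

```text
t 0.9333 d [ 0.6418  0.1855 -0.0558] w [-0.1473 -0.0443 -0.4056] rows 10.904699171129938
[ 0.3206 -0.1227  0.1771] [-0.3188 -0.8537 -0.6724  1.4187 -0.2494  1.3165]
```

Emit:
{"name": "servo_tool", "arguments": {"motion": [{"dx": 0.38,"dy": 0.11,"dz": -0.06,"rx": -0.06,"ry": -0.018,"rz": -0.19,"claw": 0},{"dx": 0.38,"dy": 0.11,"dz": -0.06,"rx": -0.06,"ry": -0.018,"rz": -0.19,"claw": 0},{"dx": 0.38,"dy": 0.11,"dz": -0.06,"rx": -0.06,"ry": -0.018,"rz": -0.19,"claw": 0},{"dx": 0.38,"dy": 0.11,"dz": -0.06,"rx": -0.06,"ry": -0.018,"rz": -0.19,"claw": 0},{"dx": 0.38,"dy": 0.11,"dz": -0.06,"rx": -0.06,"ry": -0.018,"rz": -0.19,"claw": 0}]}}

```text
t: 1.35
eef_pos: [0.3947, 0.0637, 0.1603]
tcp_rot: [0.268, 0.485, 0.831, -0.046]
ft_force: [1.7, -0.9, 0.2]
grip_width: 0.0001
gripper_force: 0.0
```

```bash
python3 -c "
from h import *
plan(press(.1),PRESS);o=cur()[2];print(o['eef_pos'],o['joint_pos'])"
```

```text
t 1.35 d [0.1755 0.2043 0.0192] w [-0.0848 -0.0322 -0.2191] rows 5.960265144320331
[0.3947 0.0637 0.1603] [ 0.3837 -0.6296 -0.639   1.2803 -0.4811  1.3702]
```

Emit:
{"name": "servo_tool", "arguments": {"motion": [{"dx": 0.176,"dy": 0.204,"dz": 0.02,"rx": -0.085,"ry": -0.032,"rz": -0.22,"claw": 0},{"dx": 0.176,"dy": 0.204,"dz": 0.02,"rx": -0.085,"ry": -0.032,"rz": -0.22,"claw": 0},{"dx": 0.176,"dy": 0.204,"dz": 0.02,"rx": -0.085,"ry": -0.032,"rz": -0.22,"claw": 0},{"dx": 0.176,"dy": 0.204,"dz": 0.02,"rx": -0.085,"ry": -0.032,"rz": -0.22,"claw": 0},{"dx": 0.176,"dy": 0.204,"dz": 0.02,"rx": -0.085,"ry": -0.032,"rz": -0.22,"claw": 0}]}}

```text
t: 1.77
eef_pos: [0.4498, 0.1814, 0.1243]
tcp_rot: [0.327, 0.192, 0.924, -0.051]
ft_force: [0.1, -1.1, 0.0]
grip_width: -0.0
gripper_force: 0.0
```

```bash
python3 -c "
from h import *
plan(press(.03),PRESS);o=cur()[2];print(o['eef_pos'],o['joint_pos'],cur()[1].as_matrix())
t,s=[grab_frame(n) for n in('top','scene')]
cv2.imwrite('pics/p1.png',cv2.cvtColor(np.hstack([cv2.resize(t[150:230,150:230],(400,400)),cv2.resize(s[150:230,270:350],(400,400))]),cv2.COLOR_RGB2BGR))
for p in (press(.1),press(0),J(-.105,0,.118)): print(proj('top',p),proj('scene',p))"
```

```text
t 1.7667 d [-0.0057  0.009   0.1336] w [-0.0149 -0.0068 -0.0337] rows 1.6073279740585313
[0.4498 0.1814 0.1243] [ 0.6035 -0.5217 -0.7073  0.9565 -0.5397  0.8935] [[-0.7116  0.3887  0.5853]
 [ 0.3215  0.9208 -0.2207]
 [-0.6247  0.0311 -0.7802]]
[186.6366 230.3689] [319.6242 151.2889]
[197.7247 211.8205] [314.1632 180.9729]
[194.52   209.5807] [316.3622 167.9725]
```

View pics/p1.png

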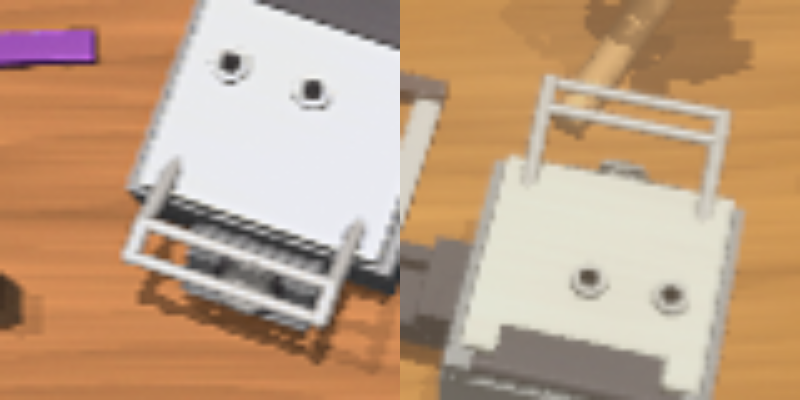

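The front rod is at top px (195.6,207.4) and scene px (317.6,169.8), about 4 mm farther in +x than predicted. The blank offset agrees, so I'll shift the jig origin.

```bash
sed -i 's/^O=.*/O=np.array([.6124,.1345,0])/' h.py; python3 -c "
from h import *
plan(press(.03),PRESS);plan(press(.0),PRESS)"
```

```text
t 1.8667 d [-0.0124  0.0179  0.139 ] w [-0.0159 -0.0068 -0.0364] rows 1.6872383886009874
t 1.8667 d [-0.0135  0.021   0.1989] w [-0.0159 -0.0068 -0.0364] rows 2.404022075197291
```

Emit:
{"name": "servo_tool", "arguments": {"motion": [{"dx": -0.012,"dy": 0.018,"dz": 0.07,"rx": -0.016,"ry": -0.007,"rz": -0.036,"claw": 0},{"dx": -0.012,"dy": 0.018,"dz": 0.139,"rx": -0.016,"ry": -0.007,"rz": -0.036,"claw": 0},{"dx": -0.012,"dy": 0.018,"dz": 0.139,"rx": -0.016,"ry": -0.007,"rz": -0.036,"claw": 0},{"dx": -0.012,"dy": 0.018,"dz": 0.139,"rx": -0.016,"ry": -0.007,"rz": -0.036,"claw": 0}]}}

```text
t: 2.2
eef_pos: [0.498, 0.1678, 0.0756]
tcp_rot: [0.339, 0.139, 0.929, -0.049]
ft_force: [0.6, -0.0, -0.1]
grip_width: 0.0002
gripper_force: 0.0
```

```bash
python3 -c "
from h import *
plan(press(.0),PRESS);print(cur()[2]['ft_force'])"
```

```text
t 2.2 d [0.0047 0.0012 0.06  ] w [-0.0006  0.0003 -0.0027] rows 0.7222106105828568
[ 0.6141 -0.0274 -0.0571]
```

Emit:
{"name": "servo_tool", "arguments": {"motion": [{"dx": 0.004,"dy": 0.001,"dz": 0.03,"rx": 0,"ry": 0,"rz": 0},{"dx": 0.004,"dy": 0.001,"dz": 0.04,"rx": 0,"ry": 0,"rz": 0},{"dx": 0.004,"dy": 0.001,"dz": 0.046,"rx": 0,"ry": 0,"rz": 0},{"dx": 0.004,"dy": 0.001,"dz": 0.052,"rx": 0,"ry": 0,"rz": 0}]}}

```text
$.motion[0]: bad value
```

Emit:
{"name": "servo_tool", "arguments": {"motion": [{"dx": 0,"dy": 0,"dz": 0.003,"rx": 0,"ry": 0,"rz": 0},{"dx": 0,"dy": 0,"dz": 0.006,"rx": 0,"ry": 0,"rz": 0},{"dx": 0,"dy": 0,"dz": 0.008,"rx": 0,"ry": 0,"rz": 0}]}}

```text
$.motion[0]: bad value
```

Claw is required in every row.

Emit:
{"name": "servo_tool", "arguments": {"motion": [{"dx": 0.004,"dy": 0.001,"dz": 0.03,"rx": 0,"ry": 0,"rz": 0,"claw": 0},{"dx": 0.004,"dy": 0.001,"dz": 0.04,"rx": 0,"ry": 0,"rz": 0,"claw": 0},{"dx": 0.004,"dy": 0.001,"dz": 0.046,"rx": 0,"ry": 0,"rz": 0,"claw": 0},{"dx": 0.004,"dy": 0.001,"dz": 0.052,"rx": 0,"ry": 0,"rz": 0,"claw": 0}]}}

```text
t: 2.53
eef_pos: [0.5146, 0.1666, 0.0583]
tcp_rot: [0.342, 0.137, 0.929, -0.047]
ft_force: [0.5, 0.2, -0.3]
grip_width: 0.0001
gripper_force: 0.0
```

Emit:
{"name": "servo_tool", "arguments": {"motion": [{"dx": 0,"dy": 0,"dz": 0.003,"rx": 0,"ry": 0,"rz": 0,"claw": 0},{"dx": 0,"dy": 0,"dz": 0.006,"rx": 0,"ry": 0,"rz": 0,"claw": 0},{"dx": 0,"dy": 0,"dz": 0.008,"rx": 0,"ry": 0,"rz": 0,"claw": 0}]}}

```text
t: 2.78
eef_pos: [0.5168, 0.1657, 0.0545]
tcp_rot: [0.341, 0.137, 0.929, -0.047]
ft_force: [0.3, 1.0, 0.3]
grip_width: -0.0
gripper_force: 0.0
```

Emit:
{"name": "servo_tool", "arguments": {"motion": [{"dx": 0,"dy": 0,"dz": 0.003,"rx": 0,"ry": 0,"rz": 0,"claw": 0},{"dx": 0,"dy": 0,"dz": 0.006,"rx": 0,"ry": 0,"rz": 0,"claw": 0},{"dx": 0,"dy": 0,"dz": 0.009,"rx": 0,"ry": 0,"rz": 0,"claw": 0},{"dx": 0,"dy": 0,"dz": 0.009,"rx": 0,"ry": 0,"rz": 0,"claw": 0}]}}

```text
t: 3.12
eef_pos: [0.5193, 0.1645, 0.0502]
tcp_rot: [0.341, 0.137, 0.929, -0.047]
ft_force: [-0.4, -0.5, -0.7]
grip_width: 0.0002
gripper_force: 0.0
```

Emit:
{"name": "servo_tool", "arguments": {"motion": [{"dx": 0,"dy": 0,"dz": 0.003,"rx": 0,"ry": 0,"rz": 0,"claw": 0},{"dx": 0,"dy": 0,"dz": 0.006,"rx": 0,"ry": 0,"rz": 0,"claw": 0},{"dx": 0,"dy": 0,"dz": 0.006,"rx": 0,"ry": 0,"rz": 0,"claw": 0}]}}

```text
t: 3.37
eef_pos: [0.5211, 0.1639, 0.0479]
tcp_rot: [0.341, 0.137, 0.929, -0.047]
ft_force: [0.7, 0.8, -0.3]
grip_width: -0.0002
gripper_force: 0.0
```

Emit:
{"name": "servo_tool", "arguments": {"motion": [{"dx": 0,"dy": 0,"dz": 0.003,"rx": 0,"ry": 0,"rz": 0,"claw": 0},{"dx": 0,"dy": 0,"dz": 0.005,"rx": 0,"ry": 0,"rz": 0,"claw": 0},{"dx": 0,"dy": 0,"dz": 0.006,"rx": 0,"ry": 0,"rz": 0,"claw": 0}]}}

```text
t: 3.62
eef_pos: [0.5231, 0.1634, 0.0458]
tcp_rot: [0.341, 0.137, 0.929, -0.047]
ft_force: [-0.3, -0.1, -0.4]
grip_width: -0.0001
gripper_force: 0.0
```

```bash
python3 -c "
from h import *
p=cur()[0];print(inJ(p)-[-.097,0,.055], cur()[1].as_matrix()[:,2]@EX)
t,s=[grab_frame(n) for n in('top','scene')]
cv2.imwrite('pics/p2.png',cv2.cvtColor(np.hstack([cv2.resize(t[150:230,150:230],(400,400),interpolation=2),cv2.resize(s[130:210,270:350],(400,400),interpolation=2)]),cv2.COLOR_RGB2BGR))
"
```

```text
[ 0.0031  0.0024 -0.0092] 0.6465050945427633
```

View pics/p2.png

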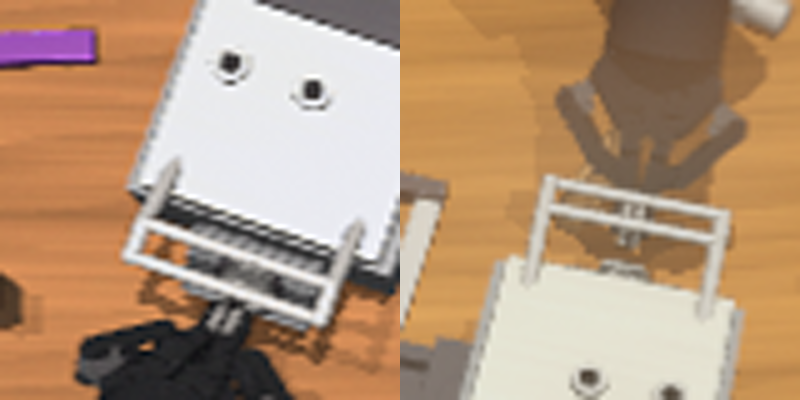

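The tips pass under the front rod at about scene (628,240), and the button's visible front edge is at (622,265). There's no contact yet, so I'll check by triangulating.

```bash
python3 -c "
from h import *
p=cur()[0];T=lambda x,y:(150+x/5-.4,150+y/5-.4);S=lambda x,y:(270+(x-400)/5-.4,130+y/5-.4)
print('tcp crop',[(v-150)*5 for v in proj('top',p)],(proj('scene',p)-[270,130])*5+[400,0])
b=J(-.097,0,.055);print('btn crop',(proj('top',b)-150)*5,(proj('scene',b)-[270,130])*5+[400,0])
for n,a,c in [('frontrod L',(127,257),(728,216)),('frontrod R',(325,318),(548,180)),('rear rod L',(147,222),(722,236)),('rearR',(332,275),(543,206)),('bush L',(231,64),(672,394)),('bushR',(313,92),(589,379))]:
  x,e=tri(T(*a),S(*c));print(n,x,e,inJ(x))
"
```

```text
tcp crop [np.float64(242.3747409209426), np.float64(290.4228967614074)] [620.7466 274.4478]
btn crop [242.6538 294.2477] [619.319  262.0072]
frontrod L [0.5305 0.2208 0.1184] 0.0016113141790142507 [-0.103   0.0595  0.1184]
frontrod R [0.4986 0.1108 0.1226] 0.0021433731911864565 [-0.1024 -0.055   0.1226]
rear rod L [0.5495 0.2116 0.1241] 0.004904790223125569 [-0.0822  0.0561  0.1241]
rearR [0.5217 0.1062 0.1269] 0.0004617661587947208 [-0.0789 -0.0529  0.1269]
bush L [0.6462 0.1712 0.1006] 0.001687559765636196 [0.022  0.0448 0.1006]
bushR [0.6314 0.1237 0.0987] 0.0006701652243684308 [ 0.0213 -0.005   0.0987]
```

Emit:
{"name": "servo_tool", "arguments": {"motion": [{"dx": 0,"dy": 0,"dz": 0.002,"rx": 0,"ry": 0,"rz": 0,"claw": 0},{"dx": 0,"dy": 0,"dz": 0.004,"rx": 0,"ry": 0,"rz": 0,"claw": 0},{"dx": 0,"dy": 0,"dz": 0.004,"rx": 0,"ry": 0,"rz": 0,"claw": 0}]}}

```text
t: 3.97
eef_pos: [0.5243, 0.1631, 0.0443]
tcp_rot: [0.341, 0.137, 0.929, -0.047]
ft_force: [-0.1, 0.3, -0.6]
grip_width: -0.0004
gripper_force: 0.0
```

Emit:
{"name": "servo_tool", "arguments": {"motion": [{"dx": 0,"dy": 0,"dz": 0.002,"rx": 0,"ry": 0,"rz": 0,"claw": 0},{"dx": 0,"dy": 0,"dz": 0.004,"rx": 0,"ry": 0,"rz": 0,"claw": 0},{"dx": 0,"dy": 0,"dz": 0.004,"rx": 0,"ry": 0,"rz": 0,"claw": 0}]}}

```text
t: 4.22
eef_pos: [0.5255, 0.1627, 0.0427]
tcp_rot: [0.341, 0.137, 0.929, -0.047]
ft_force: [-0.0, 0.5, -0.4]
grip_width: 0.0001
gripper_force: 0.0
```

Emit:
{"name": "servo_tool", "arguments": {"motion": [{"dx": 0,"dy": 0,"dz": 0.002,"rx": 0,"ry": 0,"rz": 0,"claw": 0},{"dx": 0,"dy": 0,"dz": 0.004,"rx": 0,"ry": 0,"rz": 0,"claw": 0},{"dx": 0,"dy": 0,"dz": 0.004,"rx": 0,"ry": 0,"rz": 0,"claw": 0}]}}

```text
t: 4.47
eef_pos: [0.5268, 0.1623, 0.0412]
tcp_rot: [0.341, 0.137, 0.929, -0.047]
ft_force: [-0.1, -0.0, -0.3]
grip_width: -0.0
gripper_force: 0.0
```

Emit:
{"name": "servo_tool", "arguments": {"motion": [{"dx": 0,"dy": 0,"dz": 0.002,"rx": 0,"ry": 0,"rz": 0,"claw": 0},{"dx": 0,"dy": 0,"dz": 0.004,"rx": 0,"ry": 0,"rz": 0,"claw": 0},{"dx": 0,"dy": 0,"dz": 0.004,"rx": 0,"ry": 0,"rz": 0,"claw": 0}]}}

```text
t: 4.72
eef_pos: [0.528, 0.162, 0.0396]
tcp_rot: [0.341, 0.137, 0.929, -0.047]
ft_force: [-0.3, 0.4, 0.0]
grip_width: -0.0002
gripper_force: 0.0
```

```bash
python3 -c "
from h import *
p=cur()[0];print(inJ(p)-[-.097,0,.055])
t,s=[grab_frame(n) for n in('top','scene')]
cv2.imwrite('pics/p3.png',cv2.cvtColor(np.hstack([cv2.resize(t[190:230,180:220],(400,400),interpolation=2),cv2.resize(s[150:190,295:335],(400,400),interpolation=2)]),cv2.COLOR_RGB2BGR))
print((proj('top',p)-[180,190])*10,(proj('scene',p)-[295,150])*10+[400,0])
"
```

```text
[ 0.0083  0.0024 -0.0154]
[192.8339 167.2691] [587.2216 372.2124]
```

View pics/p3.png

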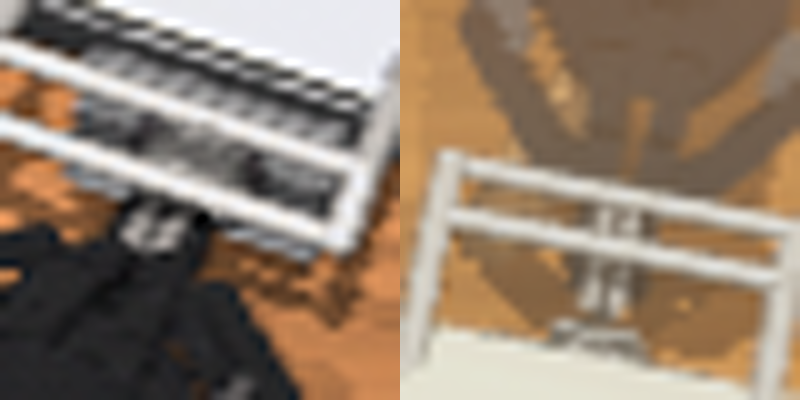

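The tips end about 1–2 px short of the button in the scene view, at (605,310) against a button top of 320. I'll keep pressing in small steps, a little lower for rod clearance.

Emit:
{"name": "servo_tool", "arguments": {"motion": [{"dx": 0.003,"dy": 0,"dz": 0.002,"rx": 0,"ry": 0,"rz": 0,"claw": 0},{"dx": 0.006,"dy": 0,"dz": 0.004,"rx": 0,"ry": 0,"rz": 0,"claw": 0},{"dx": 0.006,"dy": 0,"dz": 0.004,"rx": 0,"ry": 0,"rz": 0,"claw": 0}]}}

```text
t: 5.07
eef_pos: [0.5266, 0.1622, 0.0356]
tcp_rot: [0.341, 0.137, 0.929, -0.047]
ft_force: [0.1, -0.2, -0.6]
grip_width: 0.0001
gripper_force: 0.0
```

Emit:
{"name": "servo_tool", "arguments": {"motion": [{"dx": 0,"dy": 0,"dz": 0.002,"rx": 0,"ry": 0,"rz": 0,"claw": 0},{"dx": 0,"dy": 0,"dz": 0.004,"rx": 0,"ry": 0,"rz": 0,"claw": 0},{"dx": 0,"dy": 0,"dz": 0.004,"rx": 0,"ry": 0,"rz": 0,"claw": 0}]}}

```text
t: 5.32
eef_pos: [0.5283, 0.1619, 0.0347]
tcp_rot: [0.341, 0.137, 0.929, -0.047]
ft_force: [-0.1, -0.1, -0.5]
grip_width: -0.0001
gripper_force: 0.0
```

Emit:
{"name": "servo_tool", "arguments": {"motion": [{"dx": 0,"dy": 0,"dz": 0.002,"rx": 0,"ry": 0,"rz": 0,"claw": 0},{"dx": 0,"dy": 0,"dz": 0.004,"rx": 0,"ry": 0,"rz": 0,"claw": 0},{"dx": 0,"dy": 0,"dz": 0.004,"rx": 0,"ry": 0,"rz": 0,"claw": 0}]}}

```text
t: 5.57
eef_pos: [0.5297, 0.1617, 0.0335]
tcp_rot: [0.341, 0.137, 0.929, -0.047]
ft_force: [-2.2, -0.2, 1.8]
grip_width: 0.0001
gripper_force: 1.2
```

Emit:
{"name": "servo_tool", "arguments": {"motion": [{"dx": 0,"dy": 0,"dz": 0.002,"rx": 0,"ry": 0,"rz": 0,"claw": 0},{"dx": 0,"dy": 0,"dz": 0.004,"rx": 0,"ry": 0,"rz": 0,"claw": 0},{"dx": 0,"dy": 0,"dz": 0.004,"rx": 0,"ry": 0,"rz": 0,"claw": 0}]}}

```text
t: 5.82
eef_pos: [0.5309, 0.1613, 0.032]
tcp_rot: [0.341, 0.137, 0.929, -0.047]
ft_force: [-4.1, 1.0, 2.9]
grip_width: 0.0003
gripper_force: 2.3
```

Emit:
{"name": "servo_tool", "arguments": {"motion": [{"dx": 0,"dy": 0,"dz": 0.002,"rx": 0,"ry": 0,"rz": 0,"claw": 0},{"dx": 0,"dy": 0,"dz": 0.003,"rx": 0,"ry": 0,"rz": 0,"claw": 0},{"dx": 0,"dy": 0,"dz": 0.003,"rx": 0,"ry": 0,"rz": 0,"claw": 0}]}}

```text
t: 6.07
eef_pos: [0.5319, 0.161, 0.0305]
tcp_rot: [0.341, 0.137, 0.929, -0.047]
ft_force: [-0.9, -0.3, 0.8]
grip_width: 0.0001
gripper_force: 0.2
```

```bash
python3 -c "
from h import *
a=cv2.cvtColor(cv2.imread('pics/top0.png'),cv2.COLOR_BGR2RGB).astype(int);b=grab_frame('top').astype(int)
d=np.abs(a-b).sum(2)>90
print('leaf region changed frac',d[145:195,185:235].mean(), cur()[2]['ft_force'])"
```

```text
leaf region changed frac 0.0328 [-0.1496 -0.6046  0.916 ]
```

Emit:
{"name": "servo_tool", "arguments": {"motion": [{"dx": 0,"dy": 0,"dz": 0,"rx": 0,"ry": 0,"rz": 0,"claw": 0},{"dx": 0,"dy": 0,"dz": 0,"rx": 0,"ry": 0,"rz": 0,"claw": 0},{"dx": 0,"dy": 0,"dz": 0,"rx": 0,"ry": 0,"rz": 0,"claw": 0}]}}

```text
t: 6.37
eef_pos: [0.5316, 0.1608, 0.0304]
tcp_rot: [0.341, 0.137, 0.929, -0.047]
ft_force: [-0.3, 0.1, 1.0]
grip_width: 0.0003
gripper_force: 0.0
```

```bash
python3 -c "
from h import *
a=cv2.cvtColor(cv2.imread('pics/top0.png'),cv2.COLOR_BGR2RGB).astype(int);b=grab_frame('top');
d=np.abs(a-b).sum(2)>90
print('leaf region changed frac',d[145:195,185:235].mean(), cur()[2]['ft_force'])
s=grab_frame('scene');cv2.imwrite('pics/p4.png',cv2.cvtColor(np.hstack([cv2.resize(b[190:230,180:220],(400,400),interpolation=2),cv2.resize(s[150:190,295:335],(400,400),interpolation=2)]),cv2.COLOR_RGB2BGR))
"
```

```text
leaf region changed frac 0.0328 [-0.171   0.0462 -0.2789]
```

View pics/p4.png

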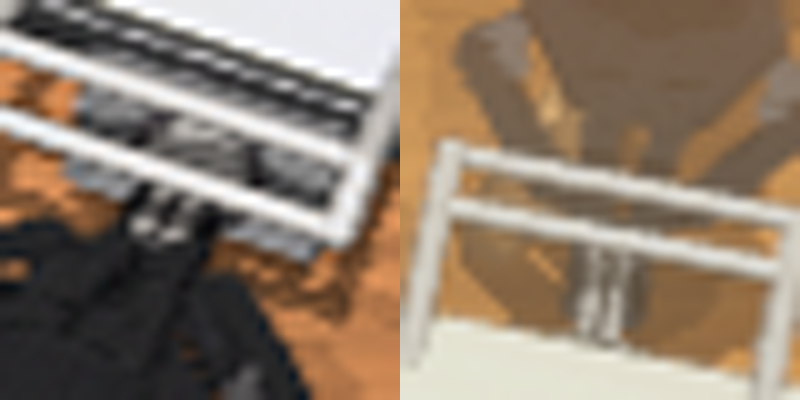

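The rods have risen about 1 px, so the catch seems to have let go and the leaf may be resting against the gripper. I'll back out along the axis.

Emit:
{"name": "servo_tool", "arguments": {"motion": [{"dx": 0,"dy": 0,"dz": -0.02,"rx": 0,"ry": 0,"rz": 0,"claw": 0},{"dx": 0,"dy": 0,"dz": -0.05,"rx": 0,"ry": 0,"rz": 0,"claw": 0},{"dx": 0,"dy": 0,"dz": -0.1,"rx": 0,"ry": 0,"rz": 0,"claw": 0},{"dx": 0,"dy": 0,"dz": -0.15,"rx": 0,"ry": 0,"rz": 0,"claw": 0},{"dx": 0,"dy": 0,"dz": -0.2,"rx": 0,"ry": 0,"rz": 0,"claw": 0}]}}

```text
t: 6.88
eef_pos: [0.4687, 0.1788, 0.1072]
tcp_rot: [0.341, 0.137, 0.929, -0.048]
ft_force: [0.1, 1.7, -0.7]
grip_width: 0.0005
gripper_force: 0.0
```

```bash
python3 -c "
from h import *
a=cv2.cvtColor(cv2.imread('pics/top0.png'),cv2.COLOR_BGR2RGB).astype(int);b=grab_frame('top');
d=np.abs(a-b).sum(2)>90
print('leaf region changed frac',d[145:195,185:235].mean(), cur()[2]['ft_force'])
p,r,o=cur();print(p,o['joint_pos'])
tgt=np.array([.5151-.0,.3191,.16]);plan(tgt,down(96))
"
```

```text
leaf region changed frac 0.0328 [2.813  1.5761 2.0876]
[0.4697 0.181  0.1127] [ 0.5577 -0.5603 -0.777   0.8328 -0.5024  0.7138]
t 6.9333 d [-0.0659  0.2916 -0.0641] w [0.135  0.1962 0.357 ] rows 10.789509239204099
```

Emit:
{"name": "servo_tool", "arguments": {"motion": [{"dx": 0,"dy": 0,"dz": 0,"rx": 0,"ry": 0,"rz": 0,"claw": 0},{"dx": 0,"dy": 0,"dz": 0,"rx": 0,"ry": 0,"rz": 0,"claw": 0}]}}

```text
t: 7.1
eef_pos: [0.4699, 0.1795, 0.1072]
tcp_rot: [0.341, 0.137, 0.929, -0.047]
ft_force: [0.2, -0.3, 0.1]
grip_width: -0.0002
gripper_force: 0.0
```

```bash
python3 -c "
from h import *
b=cv2.cvtColor(grab_frame('scene'),cv2.COLOR_RGB2BGR);a=cv2.imread('pics/scene0.png')
t=cv2.cvtColor(grab_frame('top'),cv2.COLOR_RGB2BGR)
cv2.imwrite('pics/p5.png',np.hstack([cv2.resize(t[120:240,150:250],(400,480),interpolation=2),cv2.resize(b[120:240,260:360],(400,480),interpolation=2)]))
print(np.abs(a.astype(int)-b).sum(2)[190:240,280:340].mean())"
```

```text
6.07
```

View pics/p5.png

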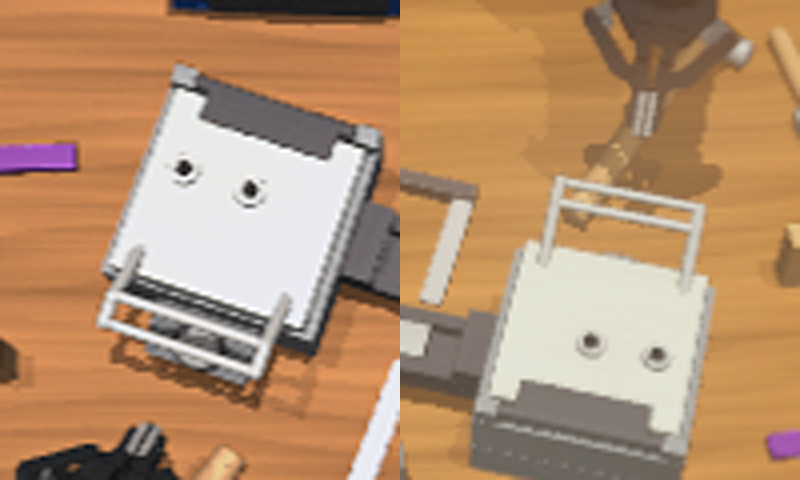

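```bash
python3 -c "
from h import *
g=lambda i:cv2.cvtColor(i,cv2.COLOR_BGR2GRAY).astype(np.float32)
T0=g(cv2.imread('pics/top0.png'));S0=g(cv2.imread('pics/scene0.png'))
T=g(grab_frame('top')[...,::-1].copy());S=g(grab_frame('scene')[...,::-1].copy())
def m(a,b,x0,x1,y0,y1):
    t=cv2.resize(b[y0:y1,x0:x1],None,fx=8,fy=8,interpolation=2);w=cv2.resize(a[y0-6:y1+6,x0-6:x1+6],None,fx=8,fy=8,interpolation=2)
    r=cv2.matchTemplate(w,t,cv2.TM_CCOEFF_NORMED);_,v,_,l=cv2.minMaxLoc(r);return np.array(l)/8-6,v
print('scene rods',m(S0,S,296,338,163,192),'top rods',m(T0,T,172,222,190,215),'top bushings',m(T0,T,185,220,155,175),'scene bush',m(S0,S,300,330,200,213))
"
```

```text
scene rods (array([-0.125,  1.   ]), 0.9222671389579773) top rods (array([0. , 0.5]), 0.9421047568321228) top bushings (array([0.   , 0.375]), 0.9446922540664673) scene bush (array([0.  , 0.25]), 0.9803270697593689)
```

Emit:
{"name": "servo_tool", "arguments": {"motion": [{"dx": 0,"dy": 0,"dz": -0.02,"rx": 0,"ry": 0,"rz": 0,"claw": 0},{"dx": 0,"dy": 0,"dz": -0.02,"rx": 0,"ry": 0,"rz": 0,"claw": 0},{"dx": 0,"dy": 0,"dz": -0.02,"rx": 0,"ry": 0,"rz": 0,"claw": 0},{"dx": 0,"dy": 0,"dz": -0.02,"rx": 0,"ry": 0,"rz": 0,"claw": 0},{"dx": 0,"dy": 0,"dz": -0.02,"rx": 0,"ry": 0,"rz": 0,"claw": 0}]}}

```text
t: 7.72
eef_pos: [0.4634, 0.1806, 0.1138]
tcp_rot: [0.341, 0.137, 0.929, -0.048]
ft_force: [0.5, -0.9, 0.6]
grip_width: 0.0001
gripper_force: 0.0
```

```bash
cat > leaf.py <<'E'
from h import *
g=lambda i:cv2.cvtColor(i,cv2.COLOR_BGR2GRAY).astype(np.float32)
T0=g(cv2.imread('pics/top0.png'));S0=g(cv2.imread('pics/scene0.png'))
T=g(grab_frame('top')[...,::-1].copy());S=g(grab_frame('scene')[...,::-1].copy())
def m(a,b,x0,x1,y0,y1):
    t=cv2.resize(b[y0:y1,x0:x1],None,fx=8,fy=8,interpolation=2);w=cv2.resize(a[y0-6:y1+6,x0-6:x1+6],None,fx=8,fy=8,interpolation=2)
    r=cv2.matchTemplate(w,t,cv2.TM_CCOEFF_NORMED);_,v,_,l=cv2.minMaxLoc(r);return np.array(l)/8-6,round(v,3)
print('scene rods',m(S0,S,296,338,163,192),'top rods',m(T0,T,172,222,190,215),'top bushings',m(T0,T,185,220,155,175),'scene bush',m(S0,S,300,330,200,213))
E
python3 leaf.py; python3 -c "
from h import *
p=cur()[0];print(p)
for a in (0,.03,.06): 
  f=lambda x,z:J(.087+(x-.087)*np.cos(a)+(z-.09)*np.sin(a),0,.09-(x-.087)*np.sin(a)+(z-.09)*np.cos(a))
  print(a,proj('scene',f(-.095,.118)),proj('top',f(-.095,.118)),proj('top',f(.02,.1)))"
```

```text
scene rods (array([-0.125,  1.   ]), 0.925) top rods (array([0. , 0.5]), 0.942) top bushings (array([0.   , 0.375]), 0.945) scene bush (array([0.  , 0.25]), 0.98)
[0.4634 0.1807 0.114 ]
0 [315.6714 171.4721] [196.1833 204.793 ] [210.2383 167.76  ]
0.03 [315.7968 170.6729] [196.0582 204.1639] [210.2162 167.4788]
0.06 [315.9139 169.9144] [195.9529 203.4745] [210.2012 167.178 ]
```

```bash
python3 -c "
from h import *
Rz=cur()[1].as_matrix(); tcp=np.array([.4699,.1795,.1072])
x,e=tri((186.9,227),(321,153.4)); print('tip',x,e,'offset in tool',Rz.T@(x-tcp))
print('tcp px',proj('top',tcp),proj('scene',tcp))
for tcp,s in((np.array([.528,.162,.0396]),(315.2,181.0)),(np.array([.5316,.1608,.0304]),(314.8,184.5))):
  for L in (0,.005,.01,.015,.02): print(L,proj('scene',tcp-L*Rz[:,2]),s)
# button visible centre: top p5 (203,345)
print('btn proj top',[ (proj('top',J(-.097,0,.055)+dz*0)-[150,120])*4], 'scene', (proj('scene',J(-.097,0,.055))-[260,120])*4+[400,0])
"
```

```text
tip [0.4588 0.1841 0.1281] 0.003401651050535034 offset in tool [-0.0044  0.0013 -0.0237]
tcp px [189.2324 223.7124] [318.819  160.2863]
0 [313.7352 187.2273] (315.2, 181.0)
0.005 [314.0011 185.778 ] (315.2, 181.0)
0.01 [314.2674 184.3255] (315.2, 181.0)
0.015 [314.5342 182.8698] (315.2, 181.0)
0.02 [314.8014 181.411 ] (315.2, 181.0)
0 [313.2463 189.7115] (314.8, 184.5)
0.005 [313.5107 188.271 ] (314.8, 184.5)
0.01 [313.7756 186.8273] (314.8, 184.5)
0.015 [314.0409 185.3806] (314.8, 184.5)
0.02 [314.3067 183.9307] (314.8, 184.5)Traceback (most recent call last):
  File "<string>", line 9, in <module>
    print('btn proj top',[ (proj('top',J(-.097,0,.055)+dz*0)-[150,120])*4], 'scene', (proj('scene',J(-.097,0,.055))-[260,120])*4+[400,0])
                                                       ^^
NameError: name 'dz' is not defined. Did you mean: 'Rz'?
```

```bash
python3 -c "
from h import *
p,r,o=cur();M=r.as_matrix()
q=np.array([.5297,.1617,.0335])+M@[-.003,-.003,-.008]
plan(q,PRESS)"
```

```text
t 7.8167 d [-0.0072 -0.0051  0.196 ] w [ 0.0007  0.0014 -0.0016] rows 2.3530374518237567
```

Emit:
{"name": "servo_tool", "arguments": {"motion": [{"dx": -0.007,"dy": -0.005,"dz": 0.08,"rx": 0,"ry": 0,"rz": 0,"claw": 0},{"dx": -0.007,"dy": -0.005,"dz": 0.15,"rx": 0,"ry": 0,"rz": 0,"claw": 0},{"dx": -0.007,"dy": -0.005,"dz": 0.196,"rx": 0,"ry": 0,"rz": 0,"claw": 0},{"dx": -0.007,"dy": -0.005,"dz": 0.196,"rx": 0,"ry": 0,"rz": 0,"claw": 0},{"dx": -0.007,"dy": -0.005,"dz": 0.2,"rx": 0,"ry": 0,"rz": 0,"claw": 0}]}}

```text
t: 8.23
eef_pos: [0.5263, 0.1585, 0.0384]
tcp_rot: [0.34, 0.137, 0.929, -0.048]
ft_force: [0.4, -0.0, -0.4]
grip_width: -0.0
gripper_force: 0.0
```

Emit:
{"name": "servo_tool", "arguments": {"motion": [{"dx": 0,"dy": 0,"dz": 0.004,"rx": 0,"ry": 0,"rz": 0,"claw": 0},{"dx": 0,"dy": 0,"dz": 0.008,"rx": 0,"ry": 0,"rz": 0,"claw": 0},{"dx": 0,"dy": 0,"dz": 0.01,"rx": 0,"ry": 0,"rz": 0,"claw": 0},{"dx": 0,"dy": 0,"dz": 0.01,"rx": 0,"ry": 0,"rz": 0,"claw": 0}]}}

```text
t: 8.57
eef_pos: [0.531, 0.1594, 0.0381]
tcp_rot: [0.342, 0.137, 0.929, -0.047]
ft_force: [-0.1, -0.8, -0.4]
grip_width: -0.0002
gripper_force: 0.0
```

Emit:
{"name": "servo_tool", "arguments": {"motion": [{"dx": 0,"dy": 0,"dz": 0.002,"rx": 0,"ry": 0,"rz": 0,"claw": 0},{"dx": 0,"dy": 0,"dz": 0.004,"rx": 0,"ry": 0,"rz": 0,"claw": 0},{"dx": 0,"dy": 0,"dz": 0.004,"rx": 0,"ry": 0,"rz": 0,"claw": 0}]}}

```text
t: 8.82
eef_pos: [0.5318, 0.1585, 0.0354]
tcp_rot: [0.341, 0.137, 0.929, -0.047]
ft_force: [0.4, -0.4, -0.3]
grip_width: -0.0003
gripper_force: 0.0
```

Emit:
{"name": "servo_tool", "arguments": {"motion": [{"dx": 0,"dy": 0,"dz": 0.002,"rx": 0,"ry": 0,"rz": 0,"claw": 0},{"dx": 0,"dy": 0,"dz": 0.004,"rx": 0,"ry": 0,"rz": 0,"claw": 0},{"dx": 0,"dy": 0,"dz": 0.004,"rx": 0,"ry": 0,"rz": 0,"claw": 0}]}}

```text
t: 9.07
eef_pos: [0.5329, 0.1579, 0.0334]
tcp_rot: [0.341, 0.137, 0.929, -0.047]
ft_force: [0.2, -0.2, 0.3]
grip_width: -0.0001
gripper_force: 0.0
```

Emit:
{"name": "servo_tool", "arguments": {"motion": [{"dx": 0,"dy": 0,"dz": 0.002,"rx": 0,"ry": 0,"rz": 0,"claw": 0},{"dx": 0,"dy": 0,"dz": 0.004,"rx": 0,"ry": 0,"rz": 0,"claw": 0},{"dx": 0,"dy": 0,"dz": 0.004,"rx": 0,"ry": 0,"rz": 0,"claw": 0}]}}

```text
t: 9.32
eef_pos: [0.5342, 0.1576, 0.0322]
tcp_rot: [0.341, 0.137, 0.929, -0.047]
ft_force: [-4.3, 1.1, 3.9]
grip_width: -0.0001
gripper_force: 2.9
```

Emit:
{"name": "servo_tool", "arguments": {"motion": [{"dx": 0,"dy": 0,"dz": 0.002,"rx": 0,"ry": 0,"rz": 0,"claw": 0},{"dx": 0,"dy": 0,"dz": 0.004,"rx": 0,"ry": 0,"rz": 0,"claw": 0},{"dx": 0,"dy": 0,"dz": 0.004,"rx": 0,"ry": 0,"rz": 0,"claw": 0}]}}

```text
t: 9.57
eef_pos: [0.5353, 0.1572, 0.0308]
tcp_rot: [0.341, 0.137, 0.929, -0.047]
ft_force: [-5.6, 0.3, 4.3]
grip_width: 0.0001
gripper_force: 3.7
```

Emit:
{"name": "servo_tool", "arguments": {"motion": [{"dx": 0,"dy": 0,"dz": 0.002,"rx": 0,"ry": 0,"rz": 0,"claw": 0},{"dx": 0,"dy": 0,"dz": 0.003,"rx": 0,"ry": 0,"rz": 0,"claw": 0},{"dx": 0,"dy": 0,"dz": 0.003,"rx": 0,"ry": 0,"rz": 0,"claw": 0}]}}

```text
t: 9.82
eef_pos: [0.5362, 0.157, 0.0297]
tcp_rot: [0.341, 0.136, 0.929, -0.047]
ft_force: [-7.0, -0.5, 5.9]
grip_width: 0.0003
gripper_force: 4.3
```

```bash
python3 leaf.py
```

```text
scene rods (array([-0.5  ,  1.375]), 0.592) top rods (array([ 4.625, -0.375]), 0.539) top bushings (array([2.  , 4.75]), 0.281) scene bush (array([1.125, 5.875]), 0.212)
```

Emit:
{"name": "servo_tool", "arguments": {"motion": [{"dx": 0,"dy": 0,"dz": 0,"rx": 0,"ry": 0,"rz": 0,"claw": 0},{"dx": 0,"dy": 0,"dz": 0,"rx": 0,"ry": 0,"rz": 0,"claw": 0},{"dx": 0,"dy": 0,"dz": -0.02,"rx": 0,"ry": 0,"rz": 0,"claw": 0},{"dx": 0,"dy": 0,"dz": -0.08,"rx": 0,"ry": 0,"rz": 0,"claw": 0},{"dx": 0,"dy": 0,"dz": -0.14,"rx": 0,"ry": 0,"rz": 0,"claw": 0}]}}

```text
t: 10.33
eef_pos: [0.4914, 0.1686, 0.0814]
tcp_rot: [0.34, 0.137, 0.929, -0.048]
ft_force: [1.0, 1.1, 0.1]
grip_width: 0.0003
gripper_force: 0.0
```

Emit:
{"name": "servo_tool", "arguments": {"motion": [{"dx": 0,"dy": 0,"dz": -0.08,"rx": 0,"ry": 0,"rz": 0,"claw": 0},{"dx": 0,"dy": 0,"dz": -0.16,"rx": 0,"ry": 0,"rz": 0,"claw": 0.5},{"dx": 0,"dy": 0,"dz": -0.18,"rx": 0,"ry": 0,"rz": 0,"claw": 1}]}}

```text
t: 10.58
eef_pos: [0.4377, 0.1883, 0.1584]
tcp_rot: [0.345, 0.137, 0.928, -0.044]
ft_force: [0.8, 1.5, 0.9]
grip_width: 0.0238
gripper_force: 0.0
```

```bash
python3 -c "
from h import *
b=cv2.cvtColor(grab_frame('scene'),cv2.COLOR_RGB2BGR)
t=cv2.cvtColor(grab_frame('top'),cv2.COLOR_RGB2BGR);cv2.imwrite('pics/top6.png',t);cv2.imwrite('pics/scene6.png',b)
cv2.imwrite('pics/p6.png',np.hstack([cv2.resize(t[90:240,100:300],(400,300),interpolation=2),cv2.resize(b[90:240,220:420],(400,300),interpolation=2)]))
a=np.arctan2(1,1)
p,r,o=cur();print(p)
plan(np.array([.5151,.3191,.17]),down(96))
"
```

```text
[0.4382 0.188  0.1558]
t 10.6833 d [-0.0719  0.2953  0.0285] w [0.1354 0.1961 0.3573] rows 10.795719001236517
```

View pics/p6.png

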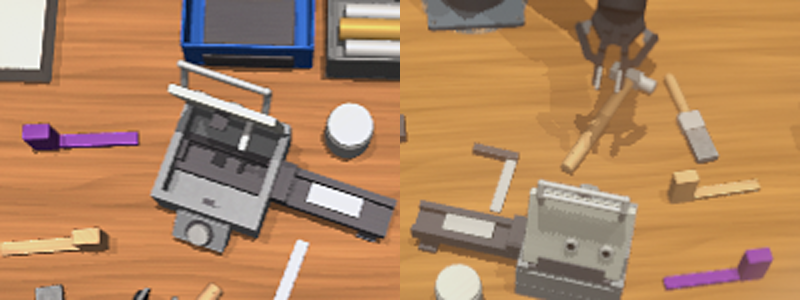

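The leaf stands open, with the rods swung back, and the bystanders and both sticks are in place. Next is the stick.

Emit:
{"name": "servo_tool", "arguments": {"motion": [{"dx": -0.03,"dy": 0.13,"dz": -0.02,"rx": 0.061,"ry": 0.088,"rz": 0.161,"claw": 1},{"dx": -0.03,"dy": 0.13,"dz": -0.02,"rx": 0.061,"ry": 0.088,"rz": 0.161,"claw": 1},{"dx": -0.03,"dy": 0.13,"dz": -0.02,"rx": 0.061,"ry": 0.088,"rz": 0.161,"claw": 1},{"dx": -0.03,"dy": 0.13,"dz": -0.02,"rx": 0.061,"ry": 0.088,"rz": 0.161,"claw": 1},{"dx": -0.03,"dy": 0.13,"dz": -0.02,"rx": 0.061,"ry": 0.088,"rz": 0.161,"claw": 1}]}}

```text
t: 11.1
eef_pos: [0.4602, 0.2468, 0.166]
tcp_rot: [0.197, 0.4, 0.895, -0.031]
ft_force: [0.7, -0.6, 1.0]
grip_width: 0.0852
gripper_force: 0.0
```

```bash
python3 -c "
from h import *
plan(np.array([.5151,.3191,.15]),down(96))
t=cv2.imread('pics/top6.png')
cv2.imwrite('pics/tmp.png',t)
"
```

```text
t 11.1 d [0.0476 0.1747 0.0345] w [0.0707 0.1087 0.1963] rows 5.914660353776364
```

Emit:
{"name": "servo_tool", "arguments": {"motion": [{"dx": 0.048,"dy": 0.175,"dz": 0.034,"rx": 0.071,"ry": 0.109,"rz": 0.196,"claw": 1},{"dx": 0.048,"dy": 0.175,"dz": 0.034,"rx": 0.071,"ry": 0.109,"rz": 0.196,"claw": 1},{"dx": 0.048,"dy": 0.175,"dz": 0.034,"rx": 0.071,"ry": 0.109,"rz": 0.196,"claw": 1},{"dx": 0.048,"dy": 0.175,"dz": 0.034,"rx": 0.071,"ry": 0.109,"rz": 0.196,"claw": 1},{"dx": 0.048,"dy": 0.175,"dz": 0.034,"rx": 0.071,"ry": 0.109,"rz": 0.196,"claw": 1}]}}

```text
t: 11.52
eef_pos: [0.5156, 0.3195, 0.1492]
tcp_rot: [0.03, 0.633, 0.774, -0.005]
ft_force: [-0.6, -0.1, -0.2]
grip_width: 0.0854
gripper_force: 0.0
```

```bash
python3 -c "
from h import *
plan(np.array([.5151,.3191,.11]),down(96))
print(cur()[2]['joint_pos'])
"
```

```text
t 11.5167 d [ 0.0035 -0.0034  0.0782] w [0.0102 0.0165 0.0304] rows 0.9399412254669238
[ 0.4774  0.2448  0.1953  1.5074 -0.0595  1.8476]
```

Emit:
{"name": "servo_tool", "arguments": {"motion": [{"dx": 0.003,"dy": -0.003,"dz": 0.05,"rx": 0.01,"ry": 0.016,"rz": 0.03,"claw": 1},{"dx": 0.003,"dy": -0.003,"dz": 0.05,"rx": 0.01,"ry": 0.016,"rz": 0.03,"claw": 1},{"dx": 0.003,"dy": -0.003,"dz": 0.05,"rx": 0.01,"ry": 0.016,"rz": 0.03,"claw": 1}]}}

```text
t: 11.77
eef_pos: [0.5133, 0.3172, 0.1243]
tcp_rot: [0.003, 0.667, 0.745, -0.002]
ft_force: [0.4, 0.6, 1.3]
grip_width: 0.0855
gripper_force: 0.0
```

```bash
python3 -c "
from h import *
b=cv2.cvtColor(grab_frame('scene'),cv2.COLOR_RGB2BGR)
t=cv2.cvtColor(grab_frame('top'),cv2.COLOR_RGB2BGR)
p,r,o=cur();print(p)
plan(np.array([.5151,.3191,.08]),down(96))
print('tcp',(proj('top',p)-[85,180])*5,(proj('scene',p)-[335,140])*5+[400,0])
cv2.imwrite('pics/top7.png',t);cv2.imwrite('pics/scene7.png',b)
cv2.imwrite('pics/p7.png',np.hstack([cv2.resize(t[180:260,85:165],(400,400),interpolation=2),cv2.resize(b[140:220,335:415],(400,400),interpolation=2)]))
"
```

```text
[0.5138 0.3192 0.1276]
t 11.8667 d [-0.0001  0.002   0.0953] w [0.002  0.0013 0.0026] rows 1.1428856975728952
tcp [262.4184 128.2045] [552.4837 125.8504]
```

View pics/p7.png

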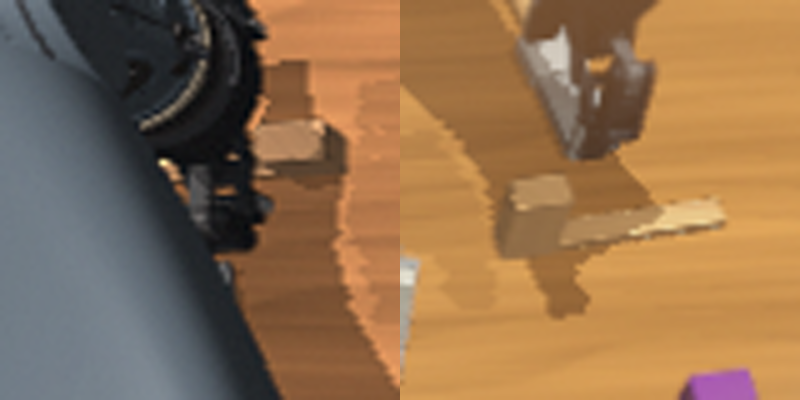

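```bash
python3 -c "
from h import *
p,r,o=cur();M=r.as_matrix();print(M)
f=lambda v:((proj('top',v)-[85,180])*5,(proj('scene',v)-[335,140])*5+[400,0])
for s in(-1,1):
  for dz in (0,-.013,-.033):
    print(s,dz,*f(p+M@[0,s*.0425,dz]),*f(p+M@[.011,s*.0425,dz])[1:],*f(p+M@[-.011,s*.0425,dz])[1:])
print('palm',f(p+M@[0,0,-.073]))
d=.085;print('knuckle body corners',[f(p+M@[a,b,-.073])[1] for a in(-.038,.038) for b in (-.0425,.0425)])
"
```

```text
[[-0.1126  0.9936  0.0067]
 [ 0.9936  0.1126 -0.0032]
 [-0.004   0.0063 -1.    ]]
-1 0 [265.8306 205.7851] [531.9097  73.7363] [548.3052  71.4506] [515.4714  76.0293]
-1 -0.013 [259.4518 203.0826] [535.8532  60.8298] [552.3781  58.5406] [519.2844  63.1267]
-1 -0.033 [249.3409 198.7983] [542.0413  40.5523] [558.7691  38.2582] [525.2683  42.8544]
1 0 [259.1049  51.6463] [573.7547 179.9427] [590.7056 177.4496] [556.7563 182.4427]
1 -0.013 [252.739   47.1924] [578.2381 167.4597] [595.328  164.9602] [561.0998 169.9663]
1 -0.033 [242.6532  40.135 ] [585.2811 147.8272] [602.5889 145.3186] [567.9232 150.3434]
palm (array([224.5984, 106.8936]), array([577.0003,  51.5892]))
knuckle body corners [array([495.2719,   6.4141]), array([538.1606, 115.7184]), array([613.9048,  -9.5137]), array([661.037 ,  98.2493])]
```

Emit:
{"name": "servo_tool", "arguments": {"motion": [{"dx": 0,"dy": 0.002,"dz": 0.07,"rx": 0.002,"ry": 0.001,"rz": 0.003,"claw": 1},{"dx": 0,"dy": 0.002,"dz": 0.14,"rx": 0.002,"ry": 0.001,"rz": 0.003,"claw": 1},{"dx": 0,"dy": 0.002,"dz": 0.18,"rx": 0.002,"ry": 0.001,"rz": 0.003,"claw": 1},{"dx": 0,"dy": 0.002,"dz": 0.205,"rx": 0.002,"ry": 0.001,"rz": 0.003,"claw": 1},{"dx": 0,"dy": 0.002,"dz": 0.205,"rx": 0.002,"ry": 0.001,"rz": 0.003,"claw": 1}]}}

```text
t: 12.28
eef_pos: [0.5133, 0.3191, 0.0231]
tcp_rot: [-0.001, 0.669, 0.743, -0.002]
ft_force: [-0.6, -0.5, 0.3]
grip_width: 0.0856
gripper_force: 0.0
```

Emit:
{"name": "servo_tool", "arguments": {"force": 50, "motion": [{"dx": 0,"dy": 0,"dz": 0,"rx": 0,"ry": 0,"rz": 0,"claw": 0},{"dx": 0,"dy": 0,"dz": 0,"rx": 0,"ry": 0,"rz": 0,"claw": 0},{"dx": 0,"dy": 0,"dz": 0,"rx": 0,"ry": 0,"rz": 0,"claw": 0},{"dx": 0,"dy": 0,"dz": 0,"rx": 0,"ry": 0,"rz": 0,"claw": 0},{"dx": 0,"dy": 0,"dz": 0,"rx": 0,"ry": 0,"rz": 0,"claw": 0}]}}

```text
t: 12.7
eef_pos: [0.5173, 0.3201, 0.0279]
tcp_rot: [0.001, 0.67, 0.742, 0.002]
ft_force: [-0.6, -0.4, 1.1]
grip_width: 0.0257
gripper_force: 0.6
```

Emit:
{"name": "servo_tool", "arguments": {"force": 50, "motion": [{"dx": 0,"dy": 0,"dz": 0,"rx": 0,"ry": 0,"rz": 0,"claw": 0},{"dx": 0,"dy": 0,"dz": 0,"rx": 0,"ry": 0,"rz": 0,"claw": 0},{"dx": 0,"dy": 0,"dz": 0,"rx": 0,"ry": 0,"rz": 0,"claw": 0}]}}

```text
t: 12.95
eef_pos: [0.5176, 0.32, 0.028]
tcp_rot: [0.001, 0.67, 0.742, 0.002]
ft_force: [0.0, 0.3, 5.3]
grip_width: 0.0228
gripper_force: 50.2
```

```bash
python3 -c "
from h import *
p,r,o=cur();M=r.as_matrix();print(p,np.degrees(np.arctan2(M[1,0],M[0,0])),o['grip_width'],o['gripper_force'])
# measure stick in the scene view: tip of blade colour mask
s=cv2.cvtColor(grab_frame('scene'),cv2.COLOR_RGB2BGR);cv2.imwrite('pics/scene8.png',s)
"
```

```text
[0.5176 0.32   0.028 ] 95.82237330136708 0.02284222180932434 50.217933654785156
```

Emit:
{"name": "servo_tool", "arguments": {"force": 50, "motion": [{"dx": 0,"dy": 0,"dz": -0.02,"rx": 0,"ry": 0,"rz": 0,"claw": 0},{"dx": 0,"dy": 0,"dz": -0.08,"rx": 0,"ry": 0,"rz": 0,"claw": 0},{"dx": 0,"dy": 0,"dz": -0.16,"rx": 0,"ry": 0,"rz": 0,"claw": 0},{"dx": 0,"dy": 0,"dz": -0.24,"rx": 0,"ry": 0,"rz": 0,"claw": 0},{"dx": 0,"dy": 0,"dz": -0.3,"rx": 0,"ry": 0,"rz": 0,"claw": 0}]}}

```text
t: 13.42
eef_pos: [0.5157, 0.3194, 0.179]
tcp_rot: [0.0, 0.67, 0.742, 0.001]
ft_force: [1.3, 0.3, 0.6]
grip_width: 0.0229
gripper_force: 49.5
```

```bash
python3 -c "
from h import *
p,r,o=cur();print(p,o['joint_pos'],o['grip_width'])
off=np.array([.002,.001,0])
plan(J(.019,-.39,.18)+off,down(73.5));print(J(.019,-.39,.18)+off)
"
```

```text
[0.5157 0.3194 0.179 ] [0.444  0.2557 0.2687 1.5815 0.     1.9129] 0.022908998346917675
t 13.4167 d [-1.1218 -0.1021 -0.0031] w [ 0.0006 -0.0004  0.1241] rows 13.506525155201833
[ 0.5219 -0.2438  0.18  ]
```

Emit:
{"name": "servo_tool", "arguments": {"motion": [{"dx": -0.06,"dy": -0.006,"dz": 0,"rx": 0,"ry": 0,"rz": 0,"claw": 0},{"dx": -0.13,"dy": -0.012,"dz": 0,"rx": 0,"ry": 0,"rz": 0,"claw": 0},{"dx": -0.2,"dy": -0.018,"dz": 0,"rx": 0,"ry": 0,"rz": 0,"claw": 0},{"dx": -0.27,"dy": -0.025,"dz": 0,"rx": 0,"ry": 0,"rz": 0,"claw": 0},{"dx": -0.34,"dy": -0.031,"dz": 0,"rx": 0,"ry": 0,"rz": 0,"claw": 0}]}}

```text
t: 13.83
eef_pos: [0.5166, 0.1473, 0.1756]
tcp_rot: [-0.0, 0.67, 0.742, -0.0]
ft_force: [0.6, -0.9, -1.1]
grip_width: 0.0228
gripper_force: 49.5
```

Emit:
{"name": "servo_tool", "arguments": {"motion": [{"dx": -0.07,"dy": -0.006,"dz": 0,"rx": 0,"ry": 0,"rz": 0,"claw": 0},{"dx": -0.14,"dy": -0.013,"dz": 0,"rx": 0,"ry": 0,"rz": 0,"claw": 0},{"dx": -0.21,"dy": -0.019,"dz": 0,"rx": 0,"ry": 0,"rz": 0,"claw": 0},{"dx": -0.28,"dy": -0.026,"dz": 0,"rx": 0,"ry": 0,"rz": 0,"claw": 0},{"dx": -0.35,"dy": -0.032,"dz": 0,"rx": 0,"ry": 0,"rz": 0,"claw": 0}]}}

```text
t: 14.25
eef_pos: [0.5185, -0.0285, 0.1755]
tcp_rot: [-0.0, 0.67, 0.742, 0.0]
ft_force: [0.2, -0.5, -1.5]
grip_width: 0.0228
gripper_force: 49.5
```

Emit:
{"name": "servo_tool", "arguments": {"motion": [{"dx": -0.07,"dy": -0.006,"dz": 0,"rx": 0,"ry": 0,"rz": 0.03,"claw": 0},{"dx": -0.14,"dy": -0.013,"dz": 0,"rx": 0,"ry": 0,"rz": 0.06,"claw": 0},{"dx": -0.21,"dy": -0.019,"dz": 0,"rx": 0,"ry": 0,"rz": 0.09,"claw": 0},{"dx": -0.28,"dy": -0.026,"dz": 0,"rx": 0,"ry": 0,"rz": 0.12,"claw": 0},{"dx": -0.35,"dy": -0.032,"dz": 0,"rx": 0,"ry": 0,"rz": 0.124,"claw": 0}]}}

```text
t: 14.67
eef_pos: [0.5204, -0.204, 0.1754]
tcp_rot: [-0.001, 0.802, 0.597, 0.0]
ft_force: [0.8, 1.3, -0.8]
grip_width: 0.0228
gripper_force: 49.5
```

```bash
python3 -c "
from h import *
p,r,o=cur();print(p,o['joint_pos'],o['grip_width'])
off=np.array([.002,.001,0])
plan(J(.019,-.39,.10)+off,down(73.5))
"
```

```text
[ 0.5204 -0.204   0.1754] [-0.4945  0.1322  0.1197  1.5593  0.0014  1.3677] 0.022798732955936873
t 14.6667 d [-0.0757  0.0257  0.1506] w [-0.0002 -0.0005 -0.0011] rows 2.044773335688449
```

Emit:
{"name": "servo_tool", "arguments": {"motion": [{"dx": -0.038,"dy": 0.013,"dz": 0,"rx": 0,"ry": 0,"rz": 0,"claw": 0},{"dx": -0.076,"dy": 0.026,"dz": 0.05,"rx": 0,"ry": 0,"rz": -0.001,"claw": 0},{"dx": -0.076,"dy": 0.026,"dz": 0.1,"rx": 0,"ry": 0,"rz": -0.001,"claw": 0},{"dx": -0.076,"dy": 0.026,"dz": 0.15,"rx": 0,"ry": 0,"rz": -0.001,"claw": 0},{"dx": -0.076,"dy": 0.026,"dz": 0.15,"rx": 0,"ry": 0,"rz": -0.001,"claw": 0}]}}

```text
t: 15.08
eef_pos: [0.5185, -0.2406, 0.0936]
tcp_rot: [-0.006, 0.801, 0.599, -0.002]
ft_force: [-1.6, 0.5, -2.7]
grip_width: 0.0229
gripper_force: 49.4
```

```bash
cat > m.py <<'E'
from h import *
import sys
p,r,o=cur();print(p,inJ(p),o['ft_force'],o['grip_width'])
for n in('top','scene'):
    f=grab_frame(n);cv2.imwrite(f'pics/{n}{sys.argv[1]}.png',f[...,::-1])
    S=6;tip=proj(n,J(.019,-.25,.07)).astype(int);x0,y0=tip[0]-45,tip[1]-40
    c=f[y0:y0+80,x0:x0+90];b=cv2.resize(c,None,fx=S,fy=S);h=cv2.cvtColor(b,cv2.COLOR_RGB2HSV)
    to=lambda q:(np.array(q)+.5)/S-.5+[x0,y0]
    w=((h[...,2]>165)&(h[...,1]<50)).astype(np.uint8)
    cs=[k for k in cv2.findContours(w,0,1)[0] if cv2.contourArea(k)>100*S]
    for k in cs:
        a=cv2.minAreaRect(k);bp=cv2.boxPoints(a);P=np.array([inJ(plane(n,to(v),.052)) for v in bp])
        print(n,'white',P.mean(0)[:2],'extent',np.ptp(P,0)[:2], 'ends y',P[:,1].min(),P[:,1].max())
E
python3 m.py 9; python3 -c "
import cv2,numpy as np
t=cv2.imread('pics/top9.png');h=cv2.cvtColor(t,cv2.COLOR_BGR2HSV)
from h import *
c,d=proj('top',J(.019,-.25,.08)),proj('scene',J(.019,-.25,.08));print(c,d)
for y in range(int(c[1])-8,int(c[1])+9): print(y,[tuple(int(q) for q in t[y,x]) for x in range(int(c[0])-14,int(c[0])+8,3)])
"
```

```text
[ 0.5185 -0.2406  0.0936] [ 0.0165 -0.3863  0.0936] [-1.6272  0.5052 -2.6507] 0.022907965430352492
top white [-0.082  -0.1446] extent [0.0586 0.0216] ends y -0.1554436001465341 -0.1337939616997987
top white [ 0.019  -0.1727] extent [0.0308 0.0821] ends y -0.21372568497134156 -0.13167096343887932
top white [ 0.1152 -0.1672] extent [0.0399 0.0653] ends y -0.1997619592262567 -0.13446690882148504
scene white [ 0.11   -0.1659] extent [0.0538 0.0766] ends y -0.20447119944967113 -0.1278958774986507
scene white [ 0.0188 -0.1733] extent [0.0324 0.0847] ends y -0.21594401712227881 -0.1312709456455098
scene white [-0.0679 -0.1354] extent [0.1058 0.0234] ends y -0.14692562383741786 -0.12356037574397187
[293.2856 195.8629] [229.6667 193.0108]
187 [(109, 105, 112), (120, 116, 123), (117, 113, 119), (121, 115, 119), (89, 130, 186), (78, 129, 196), (77, 124, 187), (78, 125, 190)]
188 [(44, 43, 44), (112, 109, 116), (118, 115, 122), (117, 113, 120), (120, 113, 118), (90, 122, 169), (76, 126, 192), (79, 128, 194)]
189 [(255, 252, 251), (36, 37, 38), (113, 111, 118), (121, 118, 125), (116, 113, 119), (
[... 1258 characters left out ...]
156, 221, 237), (149, 213, 237)]
199 [(110, 107, 114), (121, 117, 124), (119, 116, 123), (120, 116, 124), (135, 193, 244), (133, 187, 238), (141, 199, 236), (156, 221, 237)]
200 [(121, 116, 124), (118, 115, 121), (120, 116, 123), (90, 86, 92), (68, 97, 131), (142, 201, 248), (133, 188, 239), (149, 210, 237)]
201 [(119, 115, 123), (120, 115, 124), (116, 114, 121), (91, 88, 93), (53, 53, 59), (55, 78, 105), (141, 199, 247), (141, 199, 239)]
202 [(120, 118, 124), (117, 113, 121), (120, 115, 122), (86, 85, 89), (48, 46, 47), (42, 57, 81), (43, 59, 81), (139, 195, 247)]
203 [(117, 112, 120), (121, 117, 124), (118, 112, 119), (122, 117, 124), (58, 56, 59), (40, 59, 86), (40, 63, 97), (43, 62, 84)]
```

```bash
python3 -c "
from h import *
t=cv2.imread('pics/top9.png');S=6
b=cv2.resize(t[185:230,280:330],None,fx=S,fy=S);h=cv2.cvtColor(b,cv2.COLOR_BGR2HSV)
m=((h[...,0]>14)&(h[...,0]<24)&(h[...,2]>225)&(h[...,1]>50)).astype(np.uint8)
k=max(cv2.findContours(m,0,1)[0],key=cv2.contourArea)
to=lambda q:(np.array(q)+.5)/S-.5+[280,185]
P=np.array([inJ(plane('top',to(v[0]),.0756)) for v in k]);print(cv2.contourArea(k)/36, P.min(0),P.max(0))
for y in np.arange(-.25,-.3,-.01):
  q=P[abs(P[:,1]-y)<.004]; 
  if len(q):print(round(y,3),q[:,0].min(),q[:,0].max())
# channel inner edges: dark line pixels of the back wall
for uv in((282,189),(288,191),(294,193)): print(inJ(plane('top',uv,.052)))
p,r,o=cur();print(p,inJ(p))
"
```

```text
136.54166666666666 [ 0.0076 -0.3198  0.0756] [ 0.0269 -0.2455  0.0756]
-0.25 0.007896141395000042 0.025046986984377042
-0.26 0.007899900621329385 0.02581413595059192
-0.27 0.007756117726075241 0.025963494352254087
-0.28 0.007612426339045409 0.025816346774120938
-0.29 0.007616366342369565 0.02552108694812765
[ 0.0343 -0.2139  0.052 ]
[ 0.034  -0.2326  0.052 ]
[ 0.0337 -0.2512  0.052 ]
[ 0.5216 -0.2418  0.0993] [ 0.0198 -0.3866  0.0993]
```

Emit:
{"name": "servo_tool", "arguments": {"motion": [{"dx": 0,"dy": 0,"dz": 0.03,"rx": 0,"ry": 0,"rz": 0,"claw": 0},{"dx": 0,"dy": 0,"dz": 0.045,"rx": 0,"ry": 0,"rz": 0,"claw": 0},{"dx": 0,"dy": 0,"dz": 0.055,"rx": 0,"ry": 0,"rz": 0,"claw": 0},{"dx": 0,"dy": 0,"dz": 0.055,"rx": 0,"ry": 0,"rz": 0,"claw": 0},{"dx": 0,"dy": 0,"dz": 0.055,"rx": 0,"ry": 0,"rz": 0,"claw": 0}]}}

```text
t: 15.6
eef_pos: [0.5236, -0.2427, 0.0741]
tcp_rot: [0.0, 0.8, 0.6, 0.001]
ft_force: [-0.0, 0.2, -0.8]
grip_width: 0.023
gripper_force: 49.5
```

```bash
python3 -c "
from h import *
plan(J(.0195,-.36,.0705),down(73.5));p,r,o=cur();M=r.as_matrix();print(p,inJ(p),o['ft_force'],M[:,0],M[:,2])"
```

```text
t 15.6 d [ 0.0538 -0.0048  0.0072] w [ 0.0006 -0.0003  0.0012] rows 0.6531935600975387
[ 0.5236 -0.2427  0.0741] [ 0.022  -0.3869  0.0741] [-0.0251  0.1826 -0.8008] [0.2805 0.9599 0.0008] [ 0.002   0.0003 -1.    ]
```

Emit:
{"name": "servo_tool", "arguments": {"motion": [{"dx": 0,"dy": -0.005,"dz": 0.004,"rx": 0,"ry": 0,"rz": 0,"claw": 0},{"dx": 0.01,"dy": -0.005,"dz": 0.007,"rx": 0,"ry": 0,"rz": 0,"claw": 0},{"dx": 0.025,"dy": -0.005,"dz": 0.007,"rx": 0,"ry": 0,"rz": 0,"claw": 0},{"dx": 0.04,"dy": -0.005,"dz": 0.007,"rx": 0,"ry": 0,"rz": 0,"claw": 0},{"dx": 0.05,"dy": -0.005,"dz": 0.007,"rx": 0,"ry": 0,"rz": 0,"claw": 0}]}}

```text
t: 16.02
eef_pos: [0.5283, -0.2168, 0.0701]
tcp_rot: [0.0, 0.8, 0.6, 0.001]
ft_force: [-0.3, -0.4, -0.8]
grip_width: 0.0227
gripper_force: 49.5
```

Emit:
{"name": "servo_tool", "arguments": {"motion": [{"dx": 0.006,"dy": 0,"dz": 0,"rx": 0,"ry": 0,"rz": 0,"claw": 0},{"dx": 0.012,"dy": 0,"dz": 0,"rx": 0,"ry": 0,"rz": 0,"claw": 0},{"dx": 0.018,"dy": 0,"dz": 0,"rx": 0,"ry": 0,"rz": 0,"claw": 0},{"dx": 0.024,"dy": 0,"dz": 0,"rx": 0,"ry": 0,"rz": 0,"claw": 0},{"dx": 0.03,"dy": 0,"dz": 0,"rx": 0,"ry": 0,"rz": 0,"claw": 0}]}}

```text
t: 16.43
eef_pos: [0.5323, -0.204, 0.0701]
tcp_rot: [0.001, 0.8, 0.599, 0.001]
ft_force: [-0.2, -1.2, -0.2]
grip_width: 0.0226
gripper_force: 49.6
```

```bash
python3 m.py 10
```

```text
[ 0.5323 -0.204   0.0701] [ 0.0194 -0.3473  0.0701] [-0.239  -1.2458 -0.2388] 0.022619215925674292
top white [-0.082  -0.1446] extent [0.0586 0.0216] ends y -0.1554436001465341 -0.1337939616997987
top white [ 0.0188 -0.1657] extent [0.0309 0.0831] ends y -0.20715354188456003 -0.12408293171713533
top white [ 0.1152 -0.1672] extent [0.0399 0.0653] ends y -0.1997619592262567 -0.13446690882148504
scene white [ 0.11   -0.1659] extent [0.0538 0.0766] ends y -0.20447119944967113 -0.1278958774986507
scene white [ 0.0188 -0.1645] extent [0.032  0.0834] ends y -0.20649247070350346 -0.12313335894602159
scene white [-0.0679 -0.1353] extent [0.1058 0.0235] ends y -0.14692564436863187 -0.12338381950632706
```

Emit:
{"name": "servo_tool", "arguments": {"motion": [{"dx": 0.012,"dy": 0,"dz": 0,"rx": 0,"ry": 0,"rz": 0,"claw": 0},{"dx": 0.026,"dy": 0,"dz": 0,"rx": 0,"ry": 0,"rz": 0,"claw": 0},{"dx": 0.04,"dy": 0,"dz": 0,"rx": 0,"ry": 0,"rz": 0,"claw": 0},{"dx": 0.054,"dy": 0,"dz": 0,"rx": 0,"ry": 0,"rz": 0,"claw": 0},{"dx": 0.068,"dy": 0,"dz": 0,"rx": 0,"ry": 0,"rz": 0,"claw": 0}]}}

```text
t: 16.95
eef_pos: [0.5419, -0.1703, 0.0699]
tcp_rot: [0.0, 0.8, 0.6, 0.001]
ft_force: [0.0, -2.0, -0.6]
grip_width: 0.0229
gripper_force: 49.6
```

Emit:
{"name": "servo_tool", "arguments": {"motion": [{"dx": 0.012,"dy": 0,"dz": 0,"rx": 0,"ry": 0,"rz": 0,"claw": 0},{"dx": 0.026,"dy": 0,"dz": 0,"rx": 0,"ry": 0,"rz": 0,"claw": 0},{"dx": 0.04,"dy": 0,"dz": 0,"rx": 0,"ry": 0,"rz": 0,"claw": 0},{"dx": 0.054,"dy": 0,"dz": 0,"rx": 0,"ry": 0,"rz": 0,"claw": 0},{"dx": 0.068,"dy": 0,"dz": 0,"rx": 0,"ry": 0,"rz": 0,"claw": 0}]}}

```text
t: 17.37
eef_pos: [0.5514, -0.1377, 0.0699]
tcp_rot: [0.0, 0.8, 0.6, 0.001]
ft_force: [0.6, -2.7, -0.3]
grip_width: 0.0232
gripper_force: 49.6
```

```bash
python3 m.py 11|grep -v '0.1[15]\|-0.0[68]'; python3 -c "
from h import *
p,r,o=cur();print(inJ(p),o['ft_force']);plan(J(.0185,-.19,.0705),down(73.5))"
```

```text
[ 0.5514 -0.1377  0.0699] [ 0.0189 -0.2783  0.0699] [ 0.6345 -2.7063 -0.3479] 0.02315882078656406
top white [ 0.0187 -0.1212] extent [0.0307 0.0327] ends y -0.13760050553297057 -0.10489544400402914
scene white [ 0.0183 -0.1216] extent [0.0321 0.0305] ends y -0.13688540710418334 -0.10642166504827033
[ 0.0187 -0.2772  0.0698] [ 0.2513 -0.9132 -1.6129]
t 17.4667 d [ 0.1745  0.0006 -0.0009] w [ 0.0003 -0.0008  0.0016] rows 2.0923162072710175
```

Emit:
{"name": "servo_tool", "arguments": {"motion": [{"dx": 0.012,"dy": 0,"dz": 0,"rx": 0,"ry": 0,"rz": 0,"claw": 0},{"dx": 0.026,"dy": 0,"dz": 0,"rx": 0,"ry": 0,"rz": 0,"claw": 0},{"dx": 0.04,"dy": 0,"dz": 0,"rx": 0,"ry": 0,"rz": 0,"claw": 0},{"dx": 0.054,"dy": 0,"dz": 0,"rx": 0,"ry": 0,"rz": 0,"claw": 0},{"dx": 0.068,"dy": 0,"dz": 0,"rx": 0,"ry": 0,"rz": 0,"claw": 0}]}}

```text
t: 17.88
eef_pos: [0.5609, -0.1052, 0.0699]
tcp_rot: [0.0, 0.8, 0.6, 0.001]
ft_force: [-0.8, -1.6, 0.3]
grip_width: 0.0228
gripper_force: 49.6
```

Emit:
{"name": "servo_tool", "arguments": {"motion": [{"dx": 0.012,"dy": 0,"dz": 0,"rx": 0,"ry": 0,"rz": 0,"claw": 0},{"dx": 0.026,"dy": 0,"dz": 0,"rx": 0,"ry": 0,"rz": 0,"claw": 0},{"dx": 0.04,"dy": 0,"dz": 0,"rx": 0,"ry": 0,"rz": 0,"claw": 0},{"dx": 0.054,"dy": 0,"dz": 0,"rx": 0,"ry": 0,"rz": 0,"claw": 0},{"dx": 0.068,"dy": 0,"dz": 0,"rx": 0,"ry": 0,"rz": 0,"claw": 0}]}}

```text
t: 18.3
eef_pos: [0.5707, -0.0726, 0.0701]
tcp_rot: [0.0, 0.8, 0.6, 0.001]
ft_force: [-0.6, -1.5, -0.6]
grip_width: 0.0225
gripper_force: 49.5
```

```bash
python3 -c "
from h import *
p,r,o=cur();print(inJ(p),o['ft_force'],o['t']);plan(J(.0185,-.161,.0705),down(73.5))"
```

```text
[ 0.0189 -0.2104  0.0701] [-0.5657 -1.4907 -0.5956] 18.3
t 18.3 d [ 0.0989 -0.0004 -0.0008] w [ 0.0005 -0.0003  0.001 ] rows 1.1853137006832164
```

Emit:
{"name": "servo_tool", "arguments": {"motion": [{"dx": 0.012,"dy": 0,"dz": 0,"rx": 0,"ry": 0,"rz": 0,"claw": 0},{"dx": 0.026,"dy": 0,"dz": 0,"rx": 0,"ry": 0,"rz": 0,"claw": 0},{"dx": 0.04,"dy": 0,"dz": 0,"rx": 0,"ry": 0,"rz": 0,"claw": 0},{"dx": 0.054,"dy": 0,"dz": 0,"rx": 0,"ry": 0,"rz": 0,"claw": 0},{"dx": 0.068,"dy": 0,"dz": 0,"rx": 0,"ry": 0,"rz": 0,"claw": 0}]}}

```text
t: 18.72
eef_pos: [0.5801, -0.0399, 0.0701]
tcp_rot: [0.0, 0.8, 0.6, 0.001]
ft_force: [0.5, -1.8, -1.1]
grip_width: 0.0225
gripper_force: 49.5
```

Emit:
{"name": "servo_tool", "arguments": {"motion": [{"dx": 0.004,"dy": 0,"dz": 0,"rx": 0,"ry": 0,"rz": 0,"claw": 0},{"dx": 0.007,"dy": 0,"dz": 0,"rx": 0,"ry": 0,"rz": 0,"claw": 0},{"dx": 0.01,"dy": 0,"dz": 0,"rx": 0,"ry": 0,"rz": 0,"claw": 0},{"dx": 0.012,"dy": 0,"dz": 0,"rx": 0,"ry": 0,"rz": 0,"claw": 0},{"dx": 0.014,"dy": 0,"dz": 0,"rx": 0,"ry": 0,"rz": 0,"claw": 0}]}}

```text
t: 19.13
eef_pos: [0.5817, -0.0338, 0.07]
tcp_rot: [0.0, 0.8, 0.6, 0.001]
ft_force: [0.2, -1.7, -0.5]
grip_width: 0.0227
gripper_force: 49.6
```

```bash
python3 -c "
from h import *
p,r,o=cur();print(inJ(p),o['ft_force'],o['t']);plan(J(.0185,-.161,.0705),down(73.5))
t=grab_frame('top');cv2.imwrite('pics/top12.png',t[...,::-1])
for y in (.06,.02,-.02,-.05):
  print(y,[(round(s,3),tuple(int(q) for q in t[tuple(np.round(proj('top',J(.02,y+s,.052))).astype(int)[::-1])])) for s in (-.012,-.008,-.004,0,.004,.008)])
"
```

```text
[ 0.0183 -0.1701  0.07  ] [ 0.2437 -1.7375 -0.5011] 19.1333
t 19.1333 d [ 0.0183  0.0004 -0.001 ] w [ 0.0003 -0.0003  0.001 ] rows 0.21942573660543455
0.06 [(-0.012, (240, 241, 240)), (-0.008, (178, 176, 179)), (-0.004, (95, 88, 91)), (0, (64, 60, 61)), (0.004, (106, 101, 103)), (0.008, (88, 84, 85))]
0.02 [(-0.012, (142, 137, 135)), (-0.008, (139, 135, 132)), (-0.004, (139, 134, 131)), (0, (195, 195, 192)), (0.004, (238, 238, 239)), (0.008, (235, 236, 235))]
-0.02 [(-0.012, (238, 215, 150)), (-0.008, (204, 173, 125)), (-0.004, (146, 143, 139)), (0, (196, 196, 194)), (0.004, (238, 239, 243)), (0.008, (235, 235, 236))]
-0.05 [(-0.012, (231, 208, 152)), (-0.008, (233, 215, 151)), (-0.004, (232, 180, 128)), (0, (233, 196, 139)), (0.004, (233, 211, 149)), (0.008, (233, 212, 149))]
```

Emit:
{"name": "servo_tool", "arguments": {"motion": [{"dx": 0.002,"dy": 0,"dz": 0,"rx": 0,"ry": 0,"rz": 0,"claw": 0},{"dx": 0.004,"dy": 0,"dz": 0,"rx": 0,"ry": 0,"rz": 0,"claw": 0},{"dx": 0.006,"dy": 0,"dz": 0,"rx": 0,"ry": 0,"rz": 0,"claw": 0},{"dx": 0.008,"dy": 0,"dz": 0,"rx": 0,"ry": 0,"rz": 0,"claw": 0},{"dx": 0.01,"dy": 0,"dz": 0,"rx": 0,"ry": 0,"rz": 0,"claw": 0}]}}

```text
t: 19.6
eef_pos: [0.5833, -0.0289, 0.07]
tcp_rot: [0.0, 0.8, 0.6, 0.001]
ft_force: [-0.1, -2.5, -1.8]
grip_width: 0.0225
gripper_force: 49.6
```

Emit:
{"name": "servo_tool", "arguments": {"motion": [{"dx": 0.002,"dy": 0,"dz": 0,"rx": 0,"ry": 0,"rz": 0,"claw": 0},{"dx": 0.004,"dy": 0,"dz": 0,"rx": 0,"ry": 0,"rz": 0,"claw": 0},{"dx": 0.004,"dy": 0,"dz": 0,"rx": 0,"ry": 0,"rz": 0,"claw": 0}]}}

```text
t: 19.85
eef_pos: [0.5839, -0.0268, 0.07]
tcp_rot: [0.0, 0.8, 0.6, 0.001]
ft_force: [-1.1, -1.8, -1.7]
grip_width: 0.0226
gripper_force: 49.6
```

Emit:
{"name": "servo_tool", "arguments": {"motion": [{"dx": 0.002,"dy": 0,"dz": 0,"rx": 0,"ry": 0,"rz": 0,"claw": 0},{"dx": 0.004,"dy": 0,"dz": 0,"rx": 0,"ry": 0,"rz": 0,"claw": 0},{"dx": 0.004,"dy": 0,"dz": 0,"rx": 0,"ry": 0,"rz": 0,"claw": 0}]}}

```text
t: 20.1
eef_pos: [0.5842, -0.026, 0.0703]
tcp_rot: [0.001, 0.8, 0.6, 0.0]
ft_force: [-1.4, -4.7, 1.4]
grip_width: 0.0229
gripper_force: 49.7
```

Emit:
{"name": "servo_tool", "arguments": {"motion": [{"dx": 0.002,"dy": 0,"dz": 0,"rx": 0,"ry": 0,"rz": 0,"claw": 0},{"dx": 0.003,"dy": 0,"dz": 0,"rx": 0,"ry": 0,"rz": 0,"claw": 0},{"dx": 0.003,"dy": 0,"dz": 0,"rx": 0,"ry": 0,"rz": 0,"claw": 0}]}}

```text
t: 20.35
eef_pos: [0.5842, -0.0259, 0.0705]
tcp_rot: [0.002, 0.801, 0.599, -0.001]
ft_force: [-3.1, -6.1, 1.9]
grip_width: 0.023
gripper_force: 49.9
```

```bash
python3 -c "
from h import *
p,r,o=cur();print(inJ(p),o['ft_force'],o['t'])
t=grab_frame('top');cv2.imwrite('pics/top13.png',t[...,::-1]);g=t.min(2)
for y in (.06,-.02):
  print(y,[(round(s,3),int(g[tuple(np.round(proj('top',J(.02,y+s,.052))).astype(int)[::-1])])) for s in np.arange(-.016,.014,.003)])
"
```

```text
[ 0.0186 -0.1618  0.0705] [-3.1444 -6.1411  1.949 ] 20.35
0.06 [(np.float64(-0.016), 234), (np.float64(-0.013), 234), (np.float64(-0.01), 233), (np.float64(-0.007), 235), (np.float64(-0.004), 238), (np.float64(-0.001), 212), (np.float64(0.002), 64), (np.float64(0.005), 98), (np.float64(0.008), 83), (np.float64(0.011), 61)]
-0.02 [(np.float64(-0.016), 150), (np.float64(-0.013), 152), (np.float64(-0.01), 125), (np.float64(-0.007), 89), (np.float64(-0.004), 83), (np.float64(-0.001), 185), (np.float64(0.002), 240), (np.float64(0.005), 235), (np.float64(0.008), 235), (np.float64(0.011), 235)]
```

The blank is against the stop: its front is at y≈60 and its rear at -20 mm, and the push force is rising with no motion. I'll withdraw.

Emit:
{"name": "servo_tool", "arguments": {"motion": [{"dx": -0.01,"dy": 0,"dz": 0,"rx": 0,"ry": 0,"rz": 0,"claw": 0},{"dx": -0.05,"dy": 0,"dz": 0,"rx": 0,"ry": 0,"rz": 0,"claw": 0},{"dx": -0.1,"dy": 0,"dz": 0,"rx": 0,"ry": 0,"rz": 0,"claw": 0},{"dx": -0.16,"dy": 0,"dz": 0,"rx": 0,"ry": 0,"rz": 0,"claw": 0},{"dx": -0.22,"dy": 0,"dz": 0,"rx": 0,"ry": 0,"rz": 0,"claw": 0}]}}

```text
t: 20.82
eef_pos: [0.554, -0.1286, 0.0697]
tcp_rot: [-0.001, 0.8, 0.601, 0.002]
ft_force: [0.5, -0.9, -0.7]
grip_width: 0.0229
gripper_force: 49.5
```

```bash
python3 -c "
from h import *
p,r,o=cur();print(p,inJ(p),o['ft_force'],o['t'])
f=lambda x,y,z:plane('top',(x*.64,y*.64),z)[:2]
print('bar',[f(x,y,.02) for x,y in((469,411),(549,411),(549,438),(469,438))],'cup',f(603,308,.085),f(572,318,.0),'file',f(593,350,.015),'teal',f(510,275,.012))
"
```

```text
[ 0.554  -0.1286  0.0697] [ 0.0187 -0.2689  0.0697] [ 0.5153 -0.9257 -0.6664] 20.8167
bar [array([ 0.3704, -0.1383]), array([ 0.3729, -0.2904]), array([ 0.3228, -0.2893]), array([ 0.3205, -0.1384])] cup [ 0.5614 -0.379 ] [ 0.5556 -0.3458] file [ 0.4911 -0.3806] teal [ 0.6369 -0.2209]
```

Emit:
{"name": "servo_tool", "arguments": {"motion": [{"dx": -0.05,"dy": 0,"dz": 0,"rx": 0,"ry": 0,"rz": 0,"claw": 0},{"dx": -0.11,"dy": 0,"dz": 0,"rx": 0,"ry": 0,"rz": 0,"claw": 0},{"dx": -0.18,"dy": 0,"dz": 0,"rx": 0,"ry": 0,"rz": 0,"claw": 0},{"dx": -0.25,"dy": 0,"dz": 0,"rx": 0,"ry": 0,"rz": 0,"claw": 0},{"dx": -0.32,"dy": 0,"dz": 0,"rx": 0,"ry": 0,"rz": 0,"claw": 0}]}}

```text
t: 21.23
eef_pos: [0.5091, -0.2831, 0.0696]
tcp_rot: [-0.0, 0.8, 0.6, 0.002]
ft_force: [0.4, -0.3, -1.8]
grip_width: 0.0231
gripper_force: 49.5
```

```bash
python3 -c "
from h import *
p,r,o=cur();print(p,inJ(p),o['ft_force'],o['t'])
plan(np.array([.46,-.265,.07]),down(90))
"
```

```text
[ 0.5091 -0.2831  0.0696] [ 0.0196 -0.4297  0.0696] [ 0.4393 -0.2831 -1.7925] 21.2333
t 21.2333 d [ 0.0072 -0.1045 -0.0011] w [ 0.001  -0.0011 -0.0902] rows 2.2681798516047045
```

Emit:
{"name": "servo_tool", "arguments": {"motion": [{"dx": 0.002,"dy": -0.04,"dz": 0,"rx": 0,"ry": 0,"rz": -0.03,"claw": 0},{"dx": 0.005,"dy": -0.08,"dz": 0,"rx": 0,"ry": 0,"rz": -0.06,"claw": 0},{"dx": 0.007,"dy": -0.105,"dz": 0,"rx": 0.001,"ry": -0.001,"rz": -0.09,"claw": 0},{"dx": 0.007,"dy": -0.105,"dz": 0,"rx": 0.001,"ry": -0.001,"rz": -0.09,"claw": 0},{"dx": 0.007,"dy": -0.105,"dz": 0,"rx": 0.001,"ry": -0.001,"rz": -0.09,"claw": 0}]}}

```text
t: 21.65
eef_pos: [0.46, -0.2641, 0.0696]
tcp_rot: [0.0, 0.708, 0.706, -0.0]
ft_force: [0.3, -0.9, -1.5]
grip_width: 0.0229
gripper_force: 49.6
```

Emit:
{"name": "servo_tool", "arguments": {"motion": [{"dx": 0,"dy": 0,"dz": 0.03,"rx": 0,"ry": 0,"rz": 0,"claw": 0},{"dx": 0,"dy": 0,"dz": 0.055,"rx": 0,"ry": 0,"rz": 0,"claw": 0},{"dx": 0,"dy": 0,"dz": 0.07,"rx": 0,"ry": 0,"rz": 0,"claw": 0},{"dx": 0,"dy": 0,"dz": 0.075,"rx": 0,"ry": 0,"rz": 0,"claw": 0},{"dx": 0,"dy": 0,"dz": 0.075,"rx": 0,"ry": 0,"rz": 0,"claw": 0}]}}

```text
t: 22.07
eef_pos: [0.4589, -0.2639, 0.0306]
tcp_rot: [-0.001, 0.708, 0.706, -0.001]
ft_force: [-0.8, -0.3, -1.3]
grip_width: 0.0227
gripper_force: 49.6
```

```bash
python3 -c "
from h import *
p,r,o=cur();print(p,o['ft_force'],o['t'],r.as_matrix()[:,2])"
```

```text
[ 0.4589 -0.2639  0.0306] [-0.7575 -0.2712 -1.3265] 22.0667 [-0.0041  0.     -1.    ]
```

Underside should be about 2–3 mm up, so I'll creep down until it touches.

Emit:
{"name": "servo_tool", "arguments": {"motion": [{"dx": 0,"dy": 0,"dz": 0.002,"rx": 0,"ry": 0,"rz": 0,"claw": 0},{"dx": 0,"dy": 0,"dz": 0.004,"rx": 0,"ry": 0,"rz": 0,"claw": 0},{"dx": 0,"dy": 0,"dz": 0.004,"rx": 0,"ry": 0,"rz": 0,"claw": 0}]}}

```text
t: 22.32
eef_pos: [0.46, -0.2651, 0.0307]
tcp_rot: [0.0, 0.708, 0.706, -0.001]
ft_force: [-0.6, 0.3, -1.4]
grip_width: 0.0225
gripper_force: 49.6
```

Emit:
{"name": "servo_tool", "arguments": {"motion": [{"dx": 0,"dy": 0,"dz": 0.001,"rx": 0,"ry": 0,"rz": 0,"claw": 0},{"dx": 0,"dy": 0,"dz": 0.002,"rx": 0,"ry": 0,"rz": 0,"claw": 0},{"dx": 0,"dy": 0,"dz": 0.002,"rx": 0,"ry": 0,"rz": 0,"claw": 0}]}}

```text
t: 22.57
eef_pos: [0.4596, -0.2649, 0.0294]
tcp_rot: [0.0, 0.708, 0.706, -0.001]
ft_force: [-0.2, 0.0, -0.8]
grip_width: 0.0227
gripper_force: 49.6
```

Emit:
{"name": "servo_tool", "arguments": {"motion": [{"dx": 0,"dy": 0,"dz": 0.002,"rx": 0,"ry": 0,"rz": 0,"claw": 0},{"dx": 0,"dy": 0,"dz": 0.003,"rx": 0,"ry": 0,"rz": 0,"claw": 0},{"dx": 0,"dy": 0,"dz": 0.003,"rx": 0,"ry": 0,"rz": 0,"claw": 0}]}}

```text
t: 22.82
eef_pos: [0.4597, -0.265, 0.028]
tcp_rot: [0.0, 0.708, 0.706, -0.001]
ft_force: [0.2, -0.4, -0.3]
grip_width: 0.0231
gripper_force: 49.7
```

Emit:
{"name": "servo_tool", "arguments": {"motion": [{"dx": 0,"dy": 0,"dz": 0.001,"rx": 0,"ry": 0,"rz": 0,"claw": 0},{"dx": 0,"dy": 0,"dz": 0.002,"rx": 0,"ry": 0,"rz": 0,"claw": 0},{"dx": 0,"dy": 0,"dz": 0.002,"rx": 0,"ry": 0,"rz": 0,"claw": 0}]}}

```text
t: 23.07
eef_pos: [0.4598, -0.265, 0.0279]
tcp_rot: [0.0, 0.708, 0.706, -0.001]
ft_force: [-0.8, 0.1, 5.1]
grip_width: 0.0227
gripper_force: 50.3
```

Touching the bench. Release and rise.

Emit:
{"name": "servo_tool", "arguments": {"force": 20, "motion": [{"dx": 0,"dy": 0,"dz": 0,"rx": 0,"ry": 0,"rz": 0,"claw": 0.5},{"dx": 0,"dy": 0,"dz": 0,"rx": 0,"ry": 0,"rz": 0,"claw": 1},{"dx": 0,"dy": 0,"dz": 0,"rx": 0,"ry": 0,"rz": 0,"claw": 1},{"dx": 0,"dy": 0,"dz": 0,"rx": 0,"ry": 0,"rz": 0,"claw": 1},{"dx": 0,"dy": 0,"dz": 0,"rx": 0,"ry": 0,"rz": 0,"claw": 1}]}}

```text
t: 23.48
eef_pos: [0.4594, -0.2647, 0.0264]
tcp_rot: [-0.0, 0.708, 0.706, -0.001]
ft_force: [-0.3, 0.1, -0.1]
grip_width: 0.0816
gripper_force: 0.0
```

Emit:
{"name": "servo_tool", "arguments": {"motion": [{"dx": 0,"dy": 0,"dz": -0.05,"rx": 0,"ry": 0,"rz": 0,"claw": 1},{"dx": 0,"dy": 0,"dz": -0.12,"rx": 0,"ry": 0,"rz": 0,"claw": 1},{"dx": 0,"dy": 0,"dz": -0.2,"rx": 0,"ry": 0,"rz": 0,"claw": 1},{"dx": 0,"dy": 0,"dz": -0.28,"rx": 0,"ry": 0,"rz": 0,"claw": 1},{"dx": 0,"dy": 0,"dz": -0.35,"rx": 0,"ry": 0,"rz": 0,"claw": 1}]}}

```text
t: 23.9
eef_pos: [0.4599, -0.2645, 0.2042]
tcp_rot: [0.001, 0.708, 0.706, -0.001]
ft_force: [-0.3, -1.2, 0.5]
grip_width: 0.0856
gripper_force: 0.0
```

```bash
python3 -c "
from h import *
t=grab_frame('top');s=grab_frame('scene')
cv2.imwrite('pics/top14.png',t[...,::-1]);cv2.imwrite('pics/scene14.png',s[...,::-1]);g=t.min(2)
for y in (.06,-.02):
  print(y,[(round(float(q),3),int(g[tuple(np.round(proj('top',J(.02,y+q,.052))).astype(int)[::-1])])) for q in np.arange(-.01,.012,.003)])
# stick: wood-light mask in the scene, area where placed
S=6;c=proj('scene',[.46,-.2,.03]).astype(int);x0,y0=c-[45,35];b=cv2.resize(s[y0:y0+70,x0:x0+90],None,fx=S,fy=S);h=cv2.cvtColor(b,cv2.COLOR_RGB2HSV)
for n,P in [('handle top',(.46,-.265,.065)),('blade mid',(.46,-.19,.01)),('blade tip in',(.46,-.13,.01)),('beyond tip',(.46,-.11,.01)),('bench beside',(.43,-.19,.0))]:
  u=np.round(proj('scene',P)).astype(int);print(n,u,s[u[1],u[0]])
"
```

```text
0.06 [(-0.01, 237), (-0.007, 239), (-0.004, 242), (-0.001, 220), (0.002, 66), (0.005, 102), (0.008, 88), (0.011, 63)]
-0.02 [(-0.01, 59), (-0.007, 61), (-0.004, 49), (-0.001, 181), (0.002, 249), (0.005, 240), (0.008, 239), (0.011, 239)]
handle top [183 173] [180 140  90]
blade mid [208 181] [181 139  90]
blade tip in [225 180] [230 192 132]
beyond tip [231 180] [199 143  79]
bench beside [208 176] [145  99  54]
```

The blank is still against the stop, and the stick stands upright where I placed it. Handing in.

```bash
python3 -c "
from cell import ctrl
print(ctrl.job_done())"
```

```text
the job is handed in; nothing more can be done
None
```

Job handed in, with no verdict returned: the leaf is open, the blank measured home against the stop, and the push stick is standing on the bench clear of the jig; the button took two presses because the first only cracked the leaf.

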